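Hang the washed jugs and start the warm-air dryer

ROBOT

A 6-joint arm with a two-finger parallel gripper is mounted at the origin on the work surface. World frame = base frame: x ahead of the robot, y to its left, z up, the work surface at z = 0. Lengths are in m, angles in degrees, forces in N, time in s.
With the tool pointing down it reaches from about 0.3 to 0.75 m from the base axis. Payload 8.5 kg.
Tool frame: the origin (TCP) lies between the finger pads; the fingertips stand 22 mm ahead of it and the grasp point (between the pads) lies 3 mm ahead of it (env.nose_length is the distance from the TCP to the fingertips, in m); z points along the fingers, x is the direction in which the jaws open and shut, and the axes are right-handed (so a half turn about z gives the same grasp; the last joint's range is limited). The gripper opens to 85 mm and grips with 20 to 120 N. Pads are 22 mm wide; open, the fingers measure 114 mm over their backs; the gripper's body (76 mm by 85 mm) begins 54 mm behind the grasp point. The pads swing forward as they close: fully open they stand 13 mm farther back than shut.
Start: joints at [54.127, 21.807, 74.336, -0, 83.858, -12.336], TCP at [0.22, 0.504, 0.253] pointing down, gripper open.
Joint ranges: [-178.18, 178.18], [-50.72, 133.34], [12.68, 142.11], [-81.47, 261.47], [9.98, 163.14], [-165.26, 165.26]. Speed limits (degrees/s): [136.94, 136.94, 180, 180, 180, 180].

INTERFACE

Orientations are given as a 3x3 rotation matrix whose columns are the frame's x, y, z axes.
In Python, from rig import env gives the robot as it stands.
- The arm moves only by the tool arm_command, never from a script. Its argument "steps" is a list of rows, each an object with "delta_pos": the shift along the world's x, y, z in mm, a list of three; "dr": the turn, a rotation vector about the world's x, y, z in degrees, a list of three. In form: [{"delta_pos": [dx, dy, dz], "dr": [wx, wy, wz]}, ...]. A call has 1 to 20 rows; each row shifts and turns the commanded pose from where the row before left it; what a row does not reach is not made up. A row lasts 1/10 s, in which the tool goes at most 50 mm and 8.59 degrees, less where a joint would pass 70% of its speed; a pose out of reach is approached as far as the arm can. A call with a gripper value outside its range is refused whole. "grip" is the opening, from 0 (shut) to 1 (fully open), set as the call begins (left out, the last holds). The fingers move at their own pace and stop on an object; "squeeze" is the grip in N (left out, the last holds). Time passes only in rows, so rows that do not move let the fingers close. It gives the time, the measured TCP pose, the force and the opening at its end, in the units of the state.
- env.observe(): the state, without advancing time (a new reading comes with each control period).
- env.get_image(name): name is "scene" or "top" or "wrist"; returns the picture (480x640x3 uint8, blue, green, red); there is no depth.
- env.get_calibration(name): a dict with "fx", "fy", "cx", "cy" (pixels), "view" (4x4, takes a point from world to camera coordinates). Camera axes: x right, y up, looking along -z (the intrinsics and any distortion apply to the point x, -y, -z); pixel columns grow to the right and rows downward; lengths in m; the calibration is good to about 2 mm. A picture is of the moment at which its call begins: read the wrist's pose just before it. get_calibration takes no time and is no camera call; for the wrist camera it gives the pose at the moment of the call.
- env.close_job(): hands the job in, once; it reports no verdict.
The state is a dict: "time_s": time; "q": joint angles; "qvel": joint speeds; "joint_efforts": joint torques, N m; "position": TCP position; "tool_rot": TCP orientation; "ft_force": force on the tool from outside, world axes, zero at the start; "wrist_torque": the same for the moment, N m; "grip_width": finger opening in m.
Only numpy, scipy, OpenCV 4.12 (cv2) and the standard library are available. Lean on these libraries where they do the work, as an engineer would, in place of code of your own. Each camera call takes 0.05 s, during which the arm holds its last target. There are 200 camera calls.

TASK

Hang every handled measuring jug and the wire basket by its handle on the hooks of the drying stand, and let go of them. Only when all of them hang there, press the stand's start button fully down and release it; leave the handle-less beaker and the other bench things where they are.

Things in the scene. Friction and masses are not known exactly. Their poses are not given: they have to be found in the camera images.
- dryer: warm-air drying stand, fixed. White blower base 130 mm (x) by 610 mm (y), top 65 mm above the bench; two rear posts carry a 12 mm rail along y, axis 240 mm up and 55 mm from the origin towards +x, with five hooks pointing to -x, to the robot. Grey control pod, 90 mm high, at the -y end. Origin: middle of the base at bench level; z up.
- hook0 (a point): hook 0 of five along the stand's y, 120 mm apart (hook0 at the +y end, hook4 next to the pod): a level 8 mm plastic-coated rod from the rail forwards (stand's -x), front end turned up to 22 mm above the rod's axis. This point: on the rod's axis, 240 mm up, 70 mm in front of the rail's axis, 35 mm behind the upturned end. Axes as the stand's.
- hook1 (a point): hook 1 of five along the stand's y, 120 mm apart (hook0 at the +y end, hook4 next to the pod): a level 8 mm plastic-coated rod from the rail forwards (stand's -x), front end turned up to 22 mm above the rod's axis. This point: on the rod's axis, 240 mm up, 70 mm in front of the rail's axis, 35 mm behind the upturned end. Axes as the stand's.
- hook2 (a point): hook 2 of five along the stand's y, 120 mm apart (hook0 at the +y end, hook4 next to the pod): a level 8 mm plastic-coated rod from the rail forwards (stand's -x), front end turned up to 22 mm above the rod's axis. This point: on the rod's axis, 240 mm up, 70 mm in front of the rail's axis, 35 mm behind the upturned end. Axes as the stand's.
- hook3 (a point): hook 3 of five along the stand's y, 120 mm apart (hook0 at the +y end, hook4 next to the pod): a level 8 mm plastic-coated rod from the rail forwards (stand's -x), front end turned up to 22 mm above the rod's axis. This point: on the rod's axis, 240 mm up, 70 mm in front of the rail's axis, 35 mm behind the upturned end. Axes as the stand's.
- hook4 (a point): hook 4 of five along the stand's y, 120 mm apart (hook0 at the +y end, hook4 next to the pod): a level 8 mm plastic-coated rod from the rail forwards (stand's -x), front end turned up to 22 mm above the rod's axis. This point: on the rod's axis, 240 mm up, 70 mm in front of the rail's axis, 35 mm behind the upturned end. Axes as the stand's.
- jug0: one of up to four equal handled measuring jugs, translucent white plastic (3 or 4 are present, else None): upright cup, 67 mm across at the rim, 60 at the foot, 85 high, 3 mm wall, 55-110 g. Origin: centre of the underside; z: out of the mouth; y: towards the handle, an upright D loop of 10 mm bar in the y-z plane reaching 72 mm from the axis.
- jug0_eye (a point): centre of the opening of jug0's handle: 47.5 mm from the jug's axis, 42 mm above its underside; the opening is 29 mm wide (33 to 62 mm from the axis) and 42 mm high (21 to 63 mm up). Axes as the jug's
- jug1: another jug, the same as jug0 (None if absent)
- jug1_eye (a point): centre of the opening of jug1's handle: 47.5 mm from the jug's axis, 42 mm above its underside; the opening is 29 mm wide (33 to 62 mm from the axis) and 42 mm high (21 to 63 mm up). Axes as the jug's
- jug2: another jug, the same as jug0 (None if absent)
- jug2_eye (a point): centre of the opening of jug2's handle: 47.5 mm from the jug's axis, 42 mm above its underside; the opening is 29 mm wide (33 to 62 mm from the axis) and 42 mm high (21 to 63 mm up). Axes as the jug's
- jug3: another jug, the same as jug0 (None if absent)
- jug3_eye (a point): centre of the opening of jug3's handle: 47.5 mm from the jug's axis, 42 mm above its underside; the opening is 29 mm wide (33 to 62 mm from the axis) and 42 mm high (21 to 63 mm up). Axes as the jug's
- basket: small stainless wire basket with washed stirring bars in it, 72 mm (x) by 100 mm (y) by 46 mm high, with a fixed arched handle of 8 mm bar over its middle, in its y-z plane: level top bar, axis 120 mm above the underside, straight from y = -42 to +42 mm. 105 to 210 g. Origin: centre of the underside; z: up.
- basket_eye (a point): middle of the underside of the basket's handle bar, 116 mm above the basket's underside; axes as the basket's
- start_top (a point): centre of the top face of the round grey start button (30 mm across, in a black collar) on the control pod's top, about 108 mm above the bench; it moves down as the button is pressed
- start (a joint): travel of the start button in m: 0 released, 0.006 fully down; spring return, about 1.5 N to begin and 5 N fully down
- beaker: a plain glass beaker without a handle, 60 mm across, 80 mm high, standing among the washed ware; stays where it is. Origin: underside, middle.
- reagent: a small white jar, 45 mm high; not part of the job. Origin: underside, middle.
- tipbox: a purple pipette-tip box, 85 x 120 x 55 mm; not part of the job. Origin: underside, middle.
- tuberack: a blue tube rack, 90 x 160 x 65 mm; not part of the job. Origin: underside, middle.
- pipette0: an ivory pipette lying on the bench, 245 mm long; not part of the job. Origin: underside, middle.
- pipette1: another pipette lying on the bench; not part of the job. Origin: underside, middle.
Mind the look-alikes: they are no part of the job. What is shaped like the jug0 but brown is not meant. Leave any yellow look-alike of the jug1 alone.

How it is judged (in metres and radians):
On the way, in this order (a step that is already met when the one before it is completed fails the run):
1. every jug present and the basket hang by their handles on the hooks, let go (height (world z) of each of jug0_eye, jug1_eye, jug2_eye, jug3_eye, basket_eye above 0.205 m and (distance between jug0_eye and hook0 below 0.07 m or distance between jug0_eye and hook1 below 0.07 m or distance between jug0_eye and hook2 below 0.07 m or distance between jug0_eye and hook3 below 0.07 m or distance between jug0_eye and hook4 below 0.07 m) and (distance between jug1_eye and hook0 below 0.07 m or distance between jug1_eye and hook1 below 0.07 m or distance between jug1_eye and hook2 below 0.07 m or distance between jug1_eye and hook3 below 0.07 m or distance between jug1_eye and hook4 below 0.07 m) and (distance between jug2_eye and hook0 below 0.07 m or distance between jug2_eye and hook1 below 0.07 m or distance between jug2_eye and hook2 below 0.07 m or distance between jug2_eye and hook3 below 0.07 m or distance between jug2_eye and hook4 below 0.07 m) and (distance between jug3_eye and hook0 below 0.07 m or distance between jug3_eye and hook1 below 0.07 m or distance between jug3_eye and hook2 below 0.07 m or distance between jug3_eye and hook3 below 0.07 m or distance between jug3_eye and hook4 below 0.07 m) and (distance between basket_eye and hook0 below 0.07 m or distance between basket_eye and hook1 below 0.07 m or distance between basket_eye and hook2 below 0.07 m or distance between basket_eye and hook3 below 0.07 m or distance between basket_eye and hook4 below 0.07 m) and contact force between each of jug0, jug1, jug2, jug3, basket and the fingers below 0.1 N), for 0.4 s.
2. the start button is pressed fully down while everything hangs (value of joint start above 0.005 m and height (world z) of each of jug0_eye, jug1_eye, jug2_eye, jug3_eye, basket_eye above 0.205 m and (distance between jug0_eye and hook0 below 0.07 m or distance between jug0_eye and hook1 below 0.07 m or distance between jug0_eye and hook2 below 0.07 m or distance between jug0_eye and hook3 below 0.07 m or distance between jug0_eye and hook4 below 0.07 m) and (distance between jug1_eye and hook0 below 0.07 m or distance between jug1_eye and hook1 below 0.07 m or distance between jug1_eye and hook2 below 0.07 m or distance between jug1_eye and hook3 below 0.07 m or distance between jug1_eye and hook4 below 0.07 m) and (distance between jug2_eye and hook0 below 0.07 m or distance between jug2_eye and hook1 below 0.07 m or distance between jug2_eye and hook2 below 0.07 m or distance between jug2_eye and hook3 below 0.07 m or distance between jug2_eye and hook4 below 0.07 m) and (distance between jug3_eye and hook0 below 0.07 m or distance between jug3_eye and hook1 below 0.07 m or distance between jug3_eye and hook2 below 0.07 m or distance between jug3_eye and hook3 below 0.07 m or distance between jug3_eye and hook4 below 0.07 m) and (distance between basket_eye and hook0 below 0.07 m or distance between basket_eye and hook1 below 0.07 m or distance between basket_eye and hook2 below 0.07 m or distance between basket_eye and hook3 below 0.07 m or distance between basket_eye and hook4 below 0.07 m)), for 0.05 s.
At the end, for the whole second after the job is handed in: Every jug present and the basket hang let go and all but still (under 15 cm/s) on hooks: the middle of each handle opening within 7 cm of a hook's given point and over 205 mm above the bench. After that the start button was pressed at least 5 of its 6 mm and is up again (within 1 mm) (all of step 1 and linear speed of each of jug0, jug1, jug2, jug3, basket below 0.15 m/s and value of joint start below 0.001 m); the robot touches nothing.
It fails at once if a bystander is shoved more than 5 cm or tipped over (distance of any of beaker, reagent, tipbox, tuberack, pipette0, pipette1 from where it was at the start of the episode above 0.05 m or angle between any of beaker, reagent, tipbox, tuberack's own z axis and vertical above 0.6 rad).
Of jug0, jug1, jug2, jug3 only 3 to 4 are there at a start; the rules pass over those that are not, and their reading is None.
At some moment in a run one of jug0, jug1, jug2, jug3, basket may be knocked a few centimetres aside while the robot is not near it.
Once in a run the grip may slacken for a moment while it holds something.
It also fails if it takes over 210 s, if anything falls off the work surface, if the arm or the gripper's body presses on something with over 40 N, if the wrist force passes 120 N, or if a joint passes its speed limit or range.

## Working session

There is one attempt and no reset: what is moved stays moved. The work goes in short steps, Python scripts to look and compute and a tool call to move; the robot and the scene stay as the last step left them, time stands still between calls to the robot, and variables do not carry over. Pictures are saved under pics/ and viewed, about 12 in all and at most 16, crops included, and the job is handed in when it is done.

Besides the shell and the picture viewer there is one more tool, called after "Request:" as a command line: name --argument value ..., lists and objects as JSON in quotes. arm_command: Moves the arm, as the interface text tells. Its arguments: {"type":"object","properties":{"steps":{"type":"array"},"grip":{"type":"number"},"squeeze":{"type":"number"}},"required":["steps"]}

```bash
ls; mkdir -p pics; python3 - <<'E'
from rig import env
import cv2,numpy as np
np.set_printoptions(precision=4,suppress=True)
s=env.observe(); print(s)
for n in ("scene","top","wrist"):
    c=env.get_calibration(n); print(n,{k:(v if k!='view' else np.array(v)) for k,v in c.items()})
    cv2.imwrite(f"pics/{n}0.png",env.get_image(n))
E
```

```text
pics
{'time_s': 0.0, 'q': array([ 54.1266,  21.8397,  74.3873,  -0.0011,  83.8578, -12.3349]), 'qvel': array([ 0.016 , -0.0129,  0.0364, -0.0138, -0.0063,  0.0069]), 'joint_efforts': array([  0.0003, -44.8463, -23.1281,  -0.0001,   0.0047,   0.    ]), 'position': array([0.2195, 0.504 , 0.2527]), 'tool_rot': array([[ 0.3994,  0.9168, -0.0009],
       [ 0.9168, -0.3994, -0.0012],
       [-0.0014, -0.0003, -1.    ]]), 'ft_force': array([ 0.2764, -0.7967,  1.0753]), 'wrist_torque': array([0.0229, 0.0037, 0.02  ]), 'grip_width': 0.0852004964559495}
scene {'fx': 558.5120558217918, 'fy': 558.5120558217918, 'cx': 316.0682622238732, 'cy': 232.58643177464907, 'view': array([[ 0.8855,  0.4645, -0.006 , -0.4075],
       [-0.3439,  0.6642,  0.6638, -0.0052],
       [ 0.3123, -0.5857,  0.7479, -1.5472],
       [ 0.    ,  0.    ,  0.    ,  1.    ]])}
top {'fx': 499.0677462380767, 'fy': 499.0677462380767, 'cx': 320.8750855528781, 'cy': 243.09347349062926, 'view': array([[ 0.0136, -0.9999,  0.0057,  0.0489],
       [ 0.9802,  0.0145,  0.1977, -0.4728],
       [-0.1978,  0.0029,  0.9802, -1.6287],
       [ 0.    ,  0.    ,  0.    ,  1.    ]])}
wrist {'fx': 424.26139732586756, 'fy': 424.26139732586756, 'cx': 321.0453284294078, 'cy': 234.80437549797426, 'view': array([[ 0.3983,  0.9173, -0.0013, -0.5483],
       [-0.8779,  0.3808, -0.2902,  0.0381],
       [-0.2657,  0.1168,  0.957 , -0.3785],
       [ 0.    ,  0.    ,  0.    ,  1.    ]])}
```

View pics/top0.png

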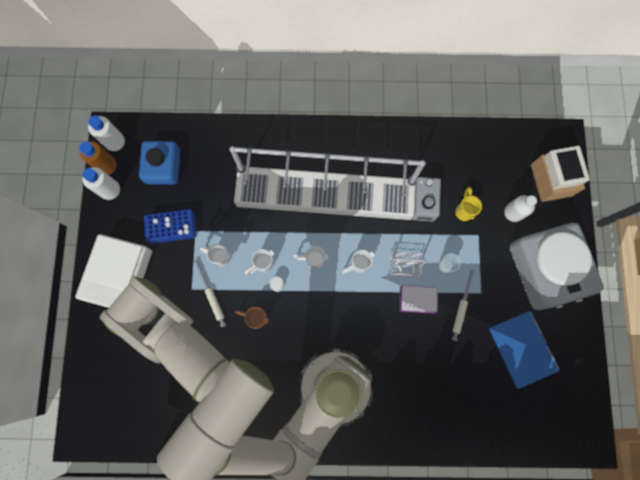

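View pics/scene0.png

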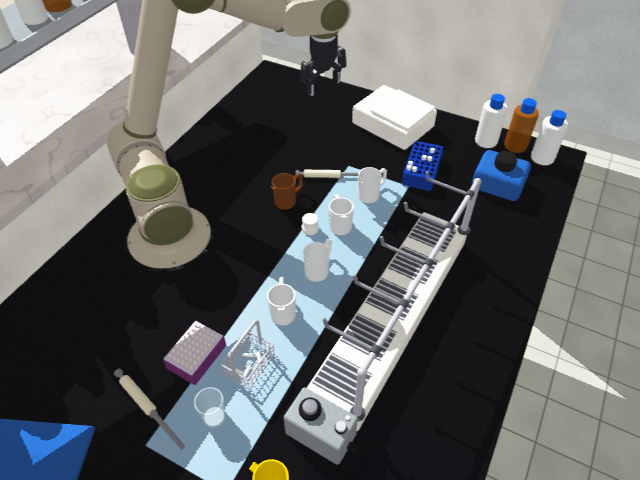

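The top view shows four white jugs at about (218,255), (262,260), (315,256) and (361,261), with the basket at (407,260) and the beaker at (450,263). The brown jug is at (256,317) and the yellow one at (469,205). Next I'll take enlarged crops for handle directions and stand geometry.

```bash
cat > h.py <<'E'
import numpy as np,cv2
from rig import env
np.set_printoptions(precision=4,suppress=True)
def ray(n,u,v,c=None):
    c=c or env.get_calibration(n); V=np.array(c['view']); R=V[:3,:3]
    d=np.array([(u-c['cx'])/c['fx'],-(v-c['cy'])/c['fy'],-1.])
    return -R.T@V[:3,3], R.T@d
def at_z(n,u,v,z,c=None):
    o,d=ray(n,u,v,c); return o+d*(z-o[2])/d[2]
def proj(n,p,c=None):
    c=c or env.get_calibration(n); V=np.array(c['view']); q=V[:3,:3]@np.asarray(p,float)+V[:3,3]
    return np.array([c['cx']-c['fx']*q[0]/q[2], c['cy']+c['fy']*q[1]/q[2]])
E
python3 - <<'E'
from h import *
im=cv2.imread('pics/top0.png'); cv2.imwrite('pics/topc.png',cv2.resize(im[140:330,195:460],None,fx=3,fy=3,interpolation=cv2.INTER_CUBIC))
for u,v in [(218,255),(262,260),(315,256),(361,261),(407,260)]: print(at_z('top',u,v,.07))
print('button',at_z('top',428,202,.108),'base corners',[at_z('top',u,v,.065)[:2] for u,v in [(236,205),(438,219)]])
E
```

```text
[0.4225 0.3937 0.07  ]
[0.4079 0.2484 0.07  ]
[0.4238 0.0745 0.07  ]
[ 0.4093 -0.0771  0.07  ]
[ 0.4149 -0.2285  0.07  ]
button [ 0.603  -0.2949  0.108 ] base corners [array([0.5952, 0.3435]), array([ 0.5568, -0.3365])]
```

View pics/topc.png

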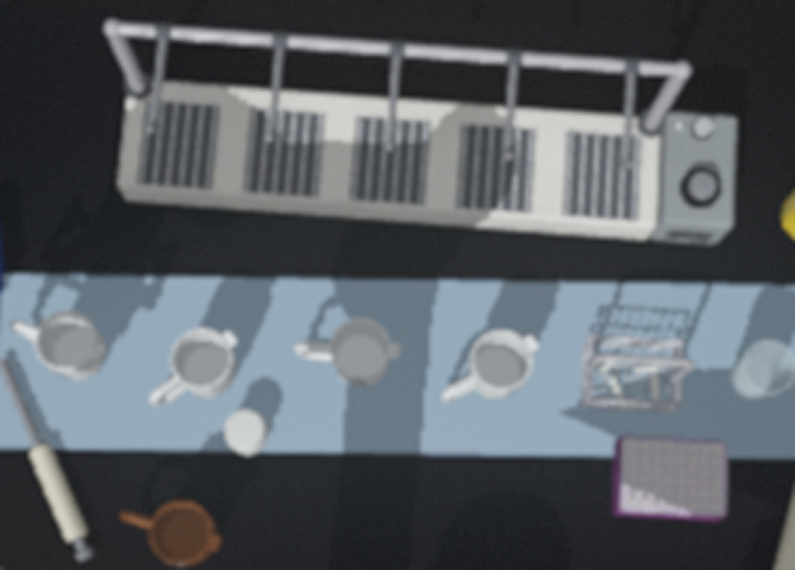

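```bash
cat > fit0.py <<'E'
from h import *
from scipy.optimize import least_squares
cr=lambda p:(195+(p[0]+.5)/3-.5,140+(p[1]+.5)/3-.5)
tips=[(150,128),(268,138),(388,150),(508,157),(628,165)]; rails=[(163,32),(279,40),(397,47),(514,58),(632,66)]
ys=[.24,.12,0,-.12,-.24]
def W(p,l): x,y,a=p; return np.array([x+np.cos(a)*l[0]-np.sin(a)*l[1],y+np.sin(a)*l[0]+np.cos(a)*l[1],l[2]])
c=env.get_calibration('top')
M=[((-.05,y,.258),cr(t)) for y,t in zip(ys,tips)]+[((.055,y,.243),cr(t)) for y,t in zip(ys,rails)]
f=lambda p:np.concatenate([proj('top',W(p,l),c)-t for l,t in M])
r=least_squares(f,[.6,0,0]); S=r.x; print('stand',S[:2],np.degrees(S[2]),'res',r.fun.reshape(-1,2))
for i,y in enumerate(ys): print('hook',i,W(S,(-.015,y,.24)))
J=[((70,343),(18,327)),((204,360),(157,400)),((361,350),(300,350)),((501,362),(449,395))]
im=cv2.imread('pics/scene0.png'); P=lambda p,col:cv2.circle(im,tuple(int(v) for v in np.round(proj('scene',p)*1)),1,col,-1)
for a,b in J:
    A=at_z('top',*cr(a),.085); B=at_z('top',*cr(b),.058); d=(B-A)[:2]; print('jug',A[:2],'handle dir',np.degrees(np.arctan2(d[1],d[0])),np.linalg.norm(d))
    for t in np.linspace(0,6.28,24): P((A[0]+.0335*np.cos(t),A[1]+.0335*np.sin(t),.085),(0,0,255))
    for rr in (.0335,.072): P((*(A[:2]+rr*d/np.linalg.norm(d)),.042),(0,200,0))
for l,_ in M: P(W(S,l),(0,0,255))
k=at_z('top',*cr((702,185)),.108); print('button',k); P(k,(0,0,255))
cv2.imwrite('pics/scenec.png',cv2.resize(im[140:460,190:500],None,fx=1.85,fy=1.85,interpolation=cv2.INTER_CUBIC))
E
python3 fit0.py
```

```text
stand [0.6478 0.0453] -3.676663728707059 res [[-0.2539 -0.4385]
 [ 0.2872 -0.7235]
 [ 0.2245 -1.6704]
 [ 0.2247 -0.9458]
 [ 0.288  -0.5497]
 [-0.1869  0.5126]
 [ 0.1008  0.7998]
 [-0.2182  1.4248]
 [-0.1438  0.7211]
 [-0.3426  1.0219]]
hook 0 [0.6482 0.2858 0.24  ]
hook 1 [0.6405 0.166  0.24  ]
hook 2 [0.6328 0.0463 0.24  ]
hook 3 [ 0.6251 -0.0735  0.24  ]
hook 4 [ 0.6174 -0.1932  0.24  ]
jug [0.4232 0.3908] handle dir 71.12722256880595 0.06770655769093642
jug [0.4066 0.2445] handle dir 127.54738069281659 0.06686493833440259
jug [0.4201 0.0743] handle dir 86.85645755137719 0.06776394551300066
jug [ 0.4091 -0.078 ] handle dir 121.04367832125678 0.06415213136744388
button [ 0.6053 -0.2972  0.108 ]
```

View pics/scenec.png

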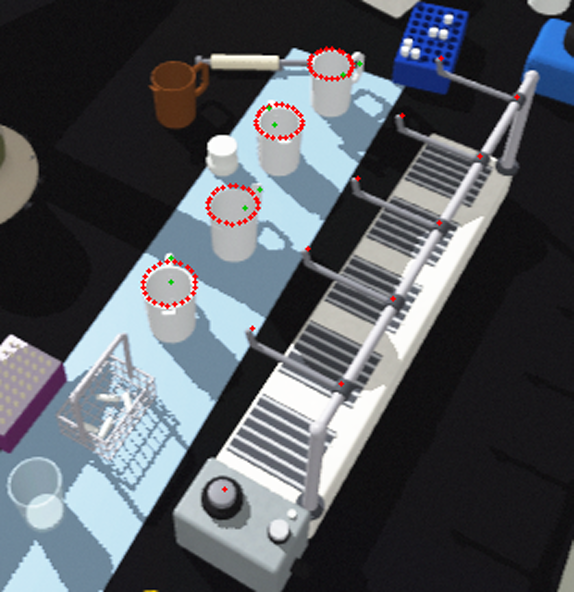

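The overlay agrees in both cameras, and all four handles point roughly +y. So I'll fill from hook0 down and keep each jug's body on the side of the empty hooks. First I go above jug A.

Request:
arm_command --steps '[{"delta_pos": [18.5,-10.3,-9.3],"dr": [0,0,-7.76]},{"delta_pos": [18.5,-10.3,-9.3],"dr": [0,0,-7.76]},{"delta_pos": [18.5,-10.3,-9.3],"dr": [0,0,-7.76]},{"delta_pos": [18.5,-10.3,-9.3],"dr": [0,0,-7.76]},{"delta_pos": [18.5,-10.3,-9.3],"dr": [0,0,-7.76]},{"delta_pos": [18.5,-10.3,-9.3],"dr": [0,0,-7.76]},{"delta_pos": [18.5,-10.3,-9.3],"dr": [0,0,-7.76]},{"delta_pos": [18.5,-10.3,-9.3],"dr": [0,0,-7.76]},{"delta_pos": [18.5,-10.3,-9.3],"dr": [0,0,-7.76]},{"delta_pos": [18.5,-10.3,-9.3],"dr": [0,0,-7.76]},{"delta_pos": [18.5,-10.3,-9.3],"dr": [0,0,-7.76]},{"delta_pos": [0,0,0],"dr": [0,0,0]}]' --grip 1 --squeeze 50

```text
time_s: 1.35
position: [0.4245, 0.3895, 0.1495]
tool_rot: [[0.945, -0.328, -0.002], [-0.328, -0.945, -0.002], [-0.001, 0.002, -1.0]]
ft_force: [0.1, -1.0, 0.3]
grip_width: 0.0854
```

```bash
cat >> h.py <<'E'
def st():
    s=env.observe(); R=s['tool_rot']; print('t',round(s['time_s'],2),'pos',s['position'],'xyaw',np.degrees(np.arctan2(R[1,0],R[0,0])).round(2),'z',R[:,2],'F',s['ft_force'],'w',round(s['grip_width'],4),'q',s['q'].round(1)); return s
def shot(n,name,k=1): im=env.get_image(n); cv2.imwrite(f'pics/{name}.png',im); return im
def tc(im,name,ov=[]):  # enlarged top crop with overlay points
    im=im.copy()
    for p in ov: cv2.circle(im,tuple(int(v) for v in np.round(proj('top',p))),0,(0,0,255),-1)
    cv2.imwrite(f'pics/{name}.png',cv2.resize(im[140:330,195:460],None,fx=3,fy=3,interpolation=cv2.INTER_CUBIC))
def jugpts(x,y,a,z=0):
    a=np.radians(a); return [(x+.0335*np.cos(t),y+.0335*np.sin(t),z+.085) for t in np.linspace(0,6.28,24)]+[(x+r*np.cos(a),y+r*np.sin(a),z+.042) for r in (.04,.055,.072)]
E
python3 - <<'E'
from h import *
st(); c=env.get_calibration('wrist'); im=env.get_image('wrist')
for p in jugpts(.4232,.3908,71): cv2.circle(im,tuple(int(v) for v in np.round(proj('wrist',p,c))),2,(0,0,255),-1)
cv2.imwrite('pics/w1.png',im)
E
```

```text
t 1.35 pos [0.4245 0.3895 0.1495] xyaw -19.18 z [-0.0017 -0.0016 -1.    ] F [ 0.1405 -0.969   0.308 ] w 0.0854 q [30.8 29.7 79.2 -0.  71.2 50. ]
```

View pics/w1.png

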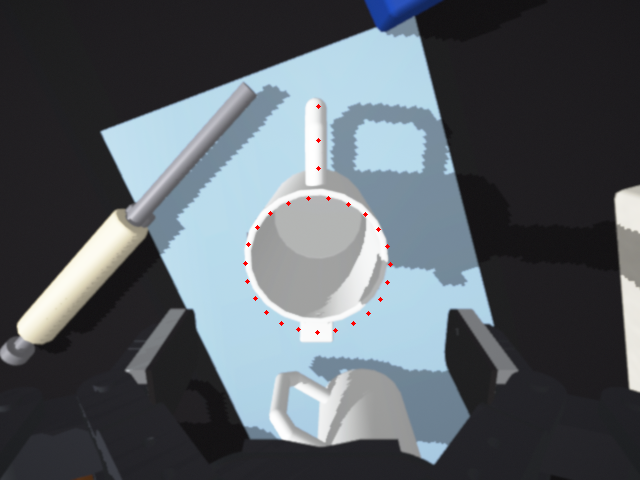

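The jug's centre and handle match the estimate to about 3 mm, so I go down and grip.

Request:
arm_command --steps '[{"delta_pos": [0,3.5,-30],"dr": [0,0,0]},{"delta_pos": [0,0,-30],"dr": [0,0,0]},{"delta_pos": [0,0,-27.5],"dr": [0,0,0]},{"delta_pos": [0,0,0],"dr": [0,0,0]}]'

```text
time_s: 1.8
position: [0.421, 0.3941, 0.061]
tool_rot: [[0.947, -0.321, -0.005], [-0.321, -0.947, -0.003], [-0.004, 0.005, -1.0]]
ft_force: [0.7, -0.6, -0.8]
grip_width: 0.0853
```

Request:
arm_command --steps '[{"delta_pos": [0,0,0],"dr": [0,0,0]},{"delta_pos": [0,0,0],"dr": [0,0,0]},{"delta_pos": [0,0,0],"dr": [0,0,0]},{"delta_pos": [0,0,0],"dr": [0,0,0]},{"delta_pos": [0,0,0],"dr": [0,0,0]},{"delta_pos": [0,0,0],"dr": [0,0,0]}]' --grip 0 --squeeze 50

```text
time_s: 2.4
position: [0.4237, 0.395, 0.0654]
tool_rot: [[0.946, -0.324, 0.003], [-0.324, -0.946, 0.002], [0.002, -0.003, -1.0]]
ft_force: [-1.7, 0.8, 6.1]
grip_width: 0.064
```

Request:
arm_command --steps '[{"delta_pos": [0,0,20],"dr": [0,0,0]},{"delta_pos": [0,0,30],"dr": [0,0,0]},{"delta_pos": [0,0,30],"dr": [0,0,0]},{"delta_pos": [0,0,30],"dr": [0,0,0]},{"delta_pos": [0,0,30],"dr": [0,0,0]},{"delta_pos": [0,0,30],"dr": [0,0,0]},{"delta_pos": [0,0,38],"dr": [0,0,0]},{"delta_pos": [17,-18.6,0],"dr": [0,0,1.94]},{"delta_pos": [17,-18.6,0],"dr": [0,0,1.94]},{"delta_pos": [17,-18.6,0],"dr": [0,0,1.94]},{"delta_pos": [17,-18.6,0],"dr": [0,0,1.94]},{"delta_pos": [17,-18.6,0],"dr": [0,0,1.94]},{"delta_pos": [17,-18.6,0],"dr": [0,0,1.94]},{"delta_pos": [17,-18.6,0],"dr": [0,0,1.94]},{"delta_pos": [17,-18.6,0],"dr": [0,0,1.94]},{"delta_pos": [0,0,0],"dr": [0,0,0]},{"delta_pos": [0,0,0],"dr": [0,0,0]}]'

```text
time_s: 4.1
position: [0.559, 0.2454, 0.2718]
tool_rot: [[0.998, -0.06, -0.0], [-0.06, -0.998, 0.0], [-0.0, -0.0, -1.0]]
ft_force: [0.2, -0.2, -1.7]
grip_width: 0.0644
```

```bash
python3 - <<'E'
from h import *
st(); im=shot('scene','s2'); shot('wrist','w2')
c=im[120:330,250:510].copy(); a=cv2.resize(c,None,fx=1.9,fy=1.9,interpolation=cv2.INTER_CUBIC)
w=cv2.imread('pics/w2.png'); w=cv2.resize(w,(0,0),fx=.47,fy=.47); b=np.zeros((max(a.shape[0],w.shape[0]),a.shape[1]+w.shape[1],3),np.uint8); b[:a.shape[0],:a.shape[1]]=a; b[:w.shape[0],a.shape[1]:]=w
cv2.imwrite('pics/s2c.png',b)
E
```

```text
t 4.1 pos [0.559  0.2454 0.2718] xyaw -3.44 z [-0.      0.0003 -1.    ] F [ 0.2    -0.2187 -1.7443] w 0.0644 q [12.6 27.4 62.   0.  90.6 16. ]
```

View pics/s2c.png

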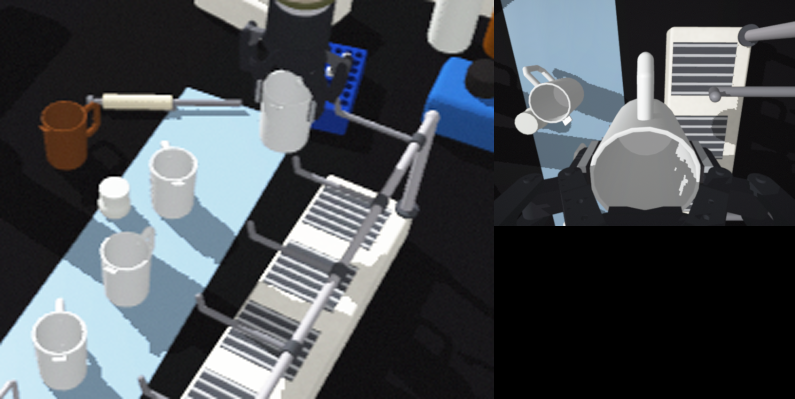

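```bash
python3 - <<'E'
from h import *
from fit0 import W
E
cat > model.py <<'E'
from h import *
S=np.array([.6478,.0453,np.radians(-3.677)])
ys=[.24,.12,0,-.12,-.24]
def W(l): x,y,a=S; return np.array([x+np.cos(a)*l[0]-np.sin(a)*l[1],y+np.sin(a)*l[0]+np.cos(a)*l[1],l[2]])
E
python3 - <<'E'
from model import *
im=cv2.imread('pics/w2.png'); c=env.get_calibration('wrist'); p=env.observe()['position']
D=lambda q,col:cv2.circle(im,tuple(int(v) for v in np.round(proj('wrist',q,c))),2,col,-1)
for l in [(-.05,.24,.262),(-.05,.24,.24),(-.015,.24,.24),(.03,.24,.24)]: D(W(l),(0,0,255))
for q in jugpts(p[0],p[1],86.5,p[2]-.064): D(q,(0,200,0))
cv2.imwrite('pics/w2o.png',im[60:460])
E
```

```text
stand [0.6478 0.0453] -3.676663728707059 res [[-0.2539 -0.4385]
 [ 0.2872 -0.7235]
 [ 0.2245 -1.6704]
 [ 0.2247 -0.9458]
 [ 0.288  -0.5497]
 [-0.1869  0.5126]
 [ 0.1008  0.7998]
 [-0.2182  1.4248]
 [-0.1438  0.7211]
 [-0.3426  1.0219]]
hook 0 [0.6482 0.2858 0.24  ]
hook 1 [0.6405 0.166  0.24  ]
hook 2 [0.6328 0.0463 0.24  ]
hook 3 [ 0.6251 -0.0735  0.24  ]
hook 4 [ 0.6174 -0.1932  0.24  ]
jug [0.4232 0.3908] handle dir 71.12722256880595 0.06770655769093642
jug [0.4066 0.2445] handle dir 127.54738069281659 0.06686493833440259
jug [0.4201 0.0743] handle dir 86.85645755137719 0.06776394551300066
jug [ 0.4091 -0.078 ] handle dir 121.04367832125678 0.06415213136744388
button [ 0.6053 -0.2972  0.108 ]
```

View pics/w2o.png

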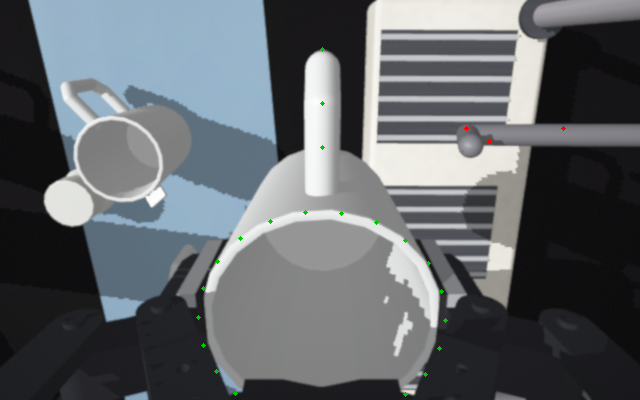

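The hook's rod sits about 3 mm to -y of the model, so I correct for that and thread.

Request:
arm_command --steps '[{"delta_pos": [0,-3,0],"dr": [0,0,0]},{"delta_pos": [12,-0.8,0],"dr": [0,0,0]},{"delta_pos": [12,-0.8,0],"dr": [0,0,0]},{"delta_pos": [12,-0.8,0],"dr": [0,0,0]},{"delta_pos": [12,-0.8,0],"dr": [0,0,0]},{"delta_pos": [12,-0.8,0],"dr": [0,0,0]},{"delta_pos": [10,-0.6,0],"dr": [0,0,0]},{"delta_pos": [0,0,-10],"dr": [0,0,0]},{"delta_pos": [0,0,0],"dr": [0,0,0]}]'

```text
time_s: 5.1
position: [0.6282, 0.2383, 0.2596]
tool_rot: [[0.998, -0.058, -0.003], [-0.058, -0.998, -0.001], [-0.003, 0.001, -1.0]]
ft_force: [0.8, -0.6, -1.4]
grip_width: 0.0645
```

Request:
arm_command --steps '[{"delta_pos": [0,-0.8,-4.3],"dr": [5,-0.3,0]},{"delta_pos": [0,-1.0,-4.4],"dr": [5,-0.3,0]},{"delta_pos": [0,-1.3,-4.4],"dr": [5,-0.3,0]},{"delta_pos": [0,-1.6,-4.5],"dr": [5,-0.3,0]},{"delta_pos": [0,0,-5],"dr": [0,0,0]},{"delta_pos": [0,0,-5],"dr": [0,0,0]},{"delta_pos": [0,0,-3],"dr": [0,0,0]},{"delta_pos": [0,0,0],"dr": [0,0,0]},{"delta_pos": [0,0,0],"dr": [0,0,0]}]'

```text
time_s: 6.0
position: [0.6291, 0.2339, 0.2311]
tool_rot: [[0.998, -0.054, 0.021], [-0.058, -0.938, 0.342], [0.001, -0.342, -0.94]]
ft_force: [-0.2, 0.1, -0.8]
grip_width: 0.064
```

```bash
python3 - <<'E'
from h import *
st(); im=shot('scene','s3'); shot('wrist','w3')
c=im[100:260,330:520].copy(); a=cv2.resize(c,None,fx=2.4,fy=2.4,interpolation=cv2.INTER_CUBIC)
w=cv2.imread('pics/w3.png'); w=cv2.resize(w,(0,0),fx=.5,fy=.5); b=np.zeros((max(a.shape[0],w.shape[0]),a.shape[1]+w.shape[1],3),np.uint8); b[:a.shape[0],:a.shape[1]]=a; b[:w.shape[0],a.shape[1]:]=w
cv2.imwrite('pics/s3c.png',b)
E
```

```text
t 6.0 pos [0.6291 0.2339 0.2311] xyaw -3.33 z [ 0.0205  0.3415 -0.9397] F [-0.1588  0.1431 -0.8102] w 0.064 q [ 3.3 32.7 61.7 20.  83.6  4.7]
```

View pics/s3c.png

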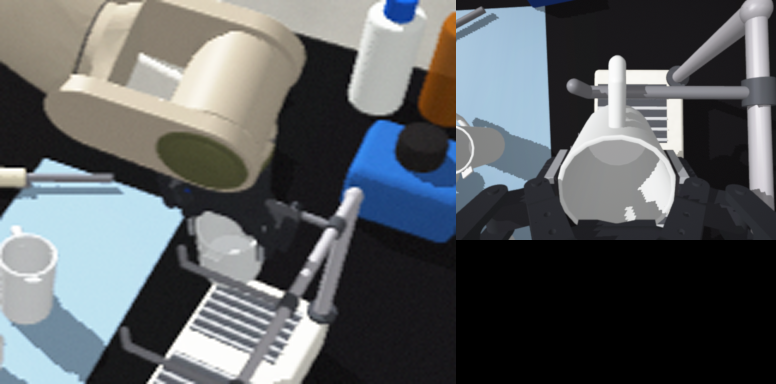

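The wrist view shows the rod passing through the handle loop, with the tip at left and the rail at right. I lower until it touches.

Request:
arm_command --steps '[{"delta_pos": [0,0,-2],"dr": [0,0,0]},{"delta_pos": [0,0,-2],"dr": [0,0,0]},{"delta_pos": [0,0,-1],"dr": [0,0,0]},{"delta_pos": [0,0,0],"dr": [0,0,0]}]'

```text
time_s: 6.5
position: [0.6293, 0.2335, 0.2267]
tool_rot: [[0.998, -0.055, 0.022], [-0.059, -0.938, 0.343], [0.002, -0.343, -0.939]]
ft_force: [-1.5, -0.3, 4.6]
grip_width: 0.064
```

Contact shows as 5–6 N upward, so I release.

Request:
arm_command --steps '[{"delta_pos": [0,0,0],"dr": [0,0,0]},{"delta_pos": [0,0,0],"dr": [0,0,0]},{"delta_pos": [0,0,0],"dr": [0,0,0]},{"delta_pos": [0,0,0],"dr": [0,0,0]},{"delta_pos": [0,0,0],"dr": [0,0,0]},{"delta_pos": [0,0,0],"dr": [0,0,0]},{"delta_pos": [0,-12,33],"dr": [0,0,0]},{"delta_pos": [0,-12,33],"dr": [0,0,0]},{"delta_pos": [0,-7,20],"dr": [0,0,0]},{"delta_pos": [0,0,10],"dr": [-5,0.3,0]},{"delta_pos": [0,0,10],"dr": [-5,0.3,0]},{"delta_pos": [0,0,0],"dr": [-5,0.3,0]},{"delta_pos": [0,0,0],"dr": [-5,0.3,0]}]' --grip 1

```text
time_s: 7.8
position: [0.6292, 0.2022, 0.3327]
tool_rot: [[0.998, -0.059, 0.001], [-0.059, -0.998, -0.003], [0.001, 0.003, -1.0]]
ft_force: [0.6, -1.0, -0.5]
grip_width: 0.0855
```

```bash
python3 - <<'E'
from h import *
st(); im=shot('scene','s4'); shot('top','t4'); w=shot('wrist','w4')
c=im[100:330,250:520].copy(); a=cv2.resize(c,None,fx=1.8,fy=1.8,interpolation=cv2.INTER_CUBIC)
t=cv2.resize(cv2.imread('pics/t4.png')[140:300,190:330],None,fx=2.1,fy=2.1)
b=np.zeros((414,800,3),np.uint8); b[:a.shape[0],:a.shape[1]]=a; b[:t.shape[0],a.shape[1]:a.shape[1]+t.shape[1]]=t
cv2.imwrite('pics/s4c.png',b)
E
```

```text
t 7.8 pos [0.6292 0.2022 0.3327] xyaw -3.4 z [ 0.0012 -0.0034 -1.    ] F [ 0.6253 -0.951  -0.5342] w 0.0855 q [  7.6  32.1  44.3  -0.2 103.6  11. ]
```

View pics/s4c.png

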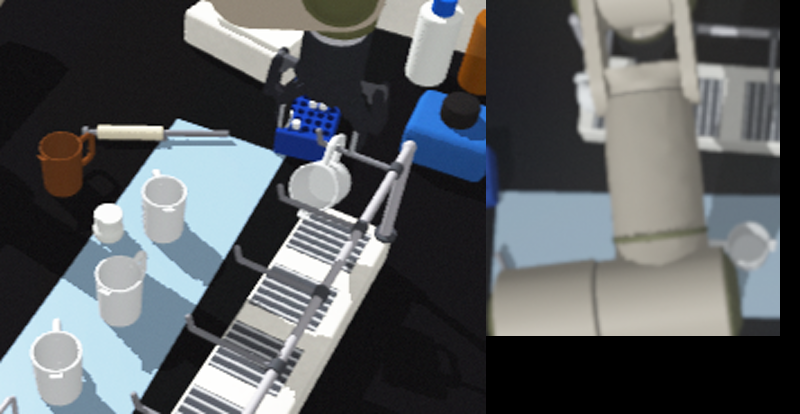

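Jug A hangs on hook0. I'll check for knocks by differencing the scene images, and check the reagent's clearance for jug B.

```bash
cat >> h.py <<'E'
def moved(a,b,boxes):
    A=cv2.imread(f'pics/{a}.png'); B=cv2.imread(f'pics/{b}.png'); print({k:round(float(np.mean(cv2.absdiff(A,B)[y0:y1,x0:x1])),1) for k,(x0,y0,x1,y1) in boxes.items()})
BX=dict(B=(325,192,358,235),C=(300,238,334,282),D=(265,275,299,325),bk=(220,318,278,392))
E
python3 - <<'E'
from h import *
moved('scene0','s4',BX)
cr=lambda p:(195+(p[0]+.5)/3-.5,140+(p[1]+.5)/3-.5)
r=at_z('top',*cr((245,430)),.045); print('reagent',r)
Bc=np.array([.407,.247]); d=r[:2]-Bc; a=np.radians(37.5)
print('along jaw',d@[np.cos(a),np.sin(a)],'across',d@[-np.sin(a),np.cos(a)])
E
```

```text
{'B': 0.9, 'C': 21.1, 'D': 13.5, 'bk': 1.0}
reagent [0.3357 0.2011 0.045 ]
along jaw -0.08450684312519052 across 0.006977214095195522
```

Request:
arm_command --steps '[{"delta_pos": [-27.7,5.6,0],"dr": [0,0,5.1]},{"delta_pos": [-27.7,5.6,0],"dr": [0,0,5.1]},{"delta_pos": [-27.7,5.6,0],"dr": [0,0,5.1]},{"delta_pos": [-27.7,5.6,0],"dr": [0,0,5.1]},{"delta_pos": [-27.7,5.6,-20],"dr": [0,0,5.1]},{"delta_pos": [-27.7,5.6,-40],"dr": [0,0,5.1]},{"delta_pos": [-27.7,5.6,-40],"dr": [0,0,5.1]},{"delta_pos": [-27.7,5.6,-40],"dr": [0,0,5.1]},{"delta_pos": [0,0,-40],"dr": [0,0,0]},{"delta_pos": [0,0,0],"dr": [0,0,0]},{"delta_pos": [0,0,0],"dr": [0,0,0]}]'

```text
time_s: 9.05
position: [0.4084, 0.2469, 0.1529]
tool_rot: [[0.795, 0.606, 0.0], [0.606, -0.795, 0.001], [0.001, -0.001, -1.0]]
ft_force: [0.6, 0.8, 0.2]
grip_width: 0.0853
```

```bash
cat >> h.py <<'E'
def rim(z=.085,r=.0335):
    "jug rim centre from the wrist view: bright ring -> ellipse -> world, plus handle"
    c=env.get_calibration('wrist'); im=env.get_image('wrist'); return im,c
E
python3 - <<'E'
from h import *
st(); c=env.get_calibration('wrist'); im=env.get_image('wrist'); cv2.imwrite('pics/w5.png',im)
for p in jugpts(.407,.247,127.5): cv2.circle(im,tuple(int(v) for v in np.round(proj('wrist',p,c))),2,(0,0,255),-1)
cv2.imwrite('pics/w5o.png',im)
E
```

```text
t 9.05 pos [0.4084 0.2469 0.1529] xyaw 37.31 z [ 0.0004  0.0012 -1.    ] F [0.5554 0.8163 0.1895] w 0.0853 q [ 16.9  20.7  94.8   0.1  64.4 -20.5]
```

View pics/w5o.png

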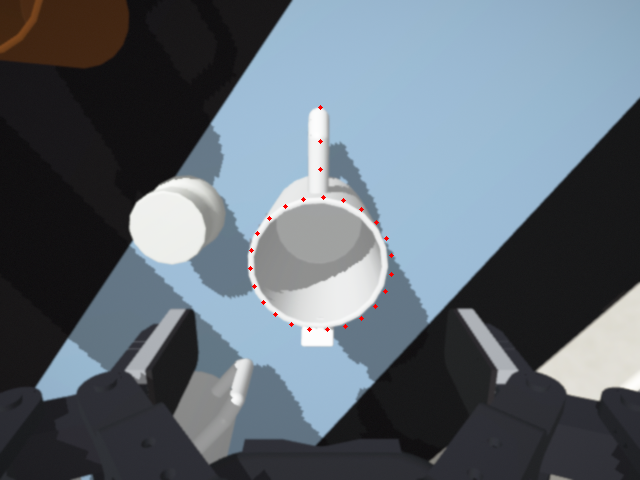

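The rim and handle match to about 1 mm, so jug B was not knocked. I grip and lift it.

Request:
arm_command --steps '[{"delta_pos": [-1,0,-30],"dr": [0,0,0]},{"delta_pos": [0,0,-30],"dr": [0,0,0]},{"delta_pos": [0,0,-30],"dr": [0,0,0]},{"delta_pos": [0,0,0],"dr": [0,0,0]}]'

```text
time_s: 9.5
position: [0.4067, 0.2468, 0.061]
tool_rot: [[0.795, 0.607, -0.002], [0.607, -0.795, -0.0], [-0.002, -0.001, -1.0]]
ft_force: [0.2, 0.9, 0.0]
grip_width: 0.0858
```

Request:
arm_command --steps '[{"delta_pos": [0,0,0],"dr": [0,0,0]},{"delta_pos": [0,0,0],"dr": [0,0,0]},{"delta_pos": [0,0,0],"dr": [0,0,0]},{"delta_pos": [0,0,0],"dr": [0,0,0]},{"delta_pos": [0,0,0],"dr": [0,0,0]},{"delta_pos": [0,0,20],"dr": [0,0,0]},{"delta_pos": [0,0,30],"dr": [0,0,0]},{"delta_pos": [0,0,30],"dr": [0,0,0]},{"delta_pos": [0,0,30],"dr": [0,0,0]},{"delta_pos": [0,0,30],"dr": [0,0,0]},{"delta_pos": [0,0,30],"dr": [0,0,0]},{"delta_pos": [0,0,38],"dr": [0,0,0]},{"delta_pos": [0,0,0],"dr": [0,0,0]}]' --grip 0 --squeeze 50

```text
time_s: 10.8
position: [0.4077, 0.2476, 0.2758]
tool_rot: [[0.794, 0.608, 0.011], [0.608, -0.794, 0.004], [0.011, 0.004, -1.0]]
ft_force: [0.1, -0.4, -0.9]
grip_width: 0.0647
```

Request:
arm_command --steps '[{"delta_pos": [18.1,-15.8,0],"dr": [0,0,-5.1]},{"delta_pos": [18.1,-15.8,0],"dr": [0,0,-5.1]},{"delta_pos": [18.1,-15.8,0],"dr": [0,0,-5.1]},{"delta_pos": [18.1,-15.8,0],"dr": [0,0,-5.1]},{"delta_pos": [18.1,-15.8,0],"dr": [0,0,-5.1]},{"delta_pos": [18.1,-15.8,0],"dr": [0,0,-5.1]},{"delta_pos": [18.1,-15.8,0],"dr": [0,0,-5.1]},{"delta_pos": [18.1,-15.8,0],"dr": [0,0,-5.1]},{"delta_pos": [0,0,0],"dr": [0,0,0]},{"delta_pos": [0,0,0],"dr": [0,0,0]}]'

```text
time_s: 11.8
position: [0.5511, 0.1206, 0.2701]
tool_rot: [[0.998, -0.058, -0.0], [-0.058, -0.998, 0.0], [-0.0, -0.0, -1.0]]
ft_force: [0.6, -0.7, -1.1]
grip_width: 0.0645
```

```bash
cat >> h.py <<'E'
def held(b,a='w2'):
    "offset (px) of the held jug's handle and rim in wrist view b against reference a"
    A=cv2.imread(f'pics/{a}.png',0); B=cv2.imread(f'pics/{b}.png',0)
    for n,(x0,y0,x1,y1) in dict(handle=(296,104,348,256),rim=(200,255,440,400)).items():
        m=30; r=cv2.matchTemplate(cv2.Canny(B,40,120)[y0-m:y1+m,x0-m:x1+m].astype('f4'),cv2.Canny(A,40,120)[y0:y1,x0:x1].astype('f4'),cv2.TM_CCORR_NORMED)
        _,v,_,l=cv2.minMaxLoc(cv2.GaussianBlur(r,(3,3),0)); print(n,'dx,dy',l[0]-m,l[1]-m,round(v,2))
E
python3 - <<'E'
from h import *
st(); shot('wrist','w6'); held('w6'); held('w2')
E
```

```text
t 11.8 pos [0.5511 0.1206 0.2701] xyaw -3.35 z [-0.0002  0.0003 -1.    ] F [ 0.5961 -0.7218 -1.0666] w 0.0645 q [ 0.3 22.6 70.2  0.  87.2  3.7]
handle dx,dy -2 0 0.35
rim dx,dy 0 0 0.21
handle dx,dy 0 0 0.51
rim dx,dy 0 0 0.54
```

The jug sits in the grip exactly as A did. I thread, tilt and lower.

Request:
arm_command --steps '[{"delta_pos": [12,-0.8,1],"dr": [0,0,0]},{"delta_pos": [12,-0.8,0],"dr": [0,0,0]},{"delta_pos": [12,-0.8,0],"dr": [0,0,0]},{"delta_pos": [12,-0.8,0],"dr": [0,0,0]},{"delta_pos": [12,-0.8,0],"dr": [0,0,0]},{"delta_pos": [11,-0.6,0],"dr": [0,0,0]},{"delta_pos": [0,0,-10],"dr": [0,0,0]},{"delta_pos": [0,0,0],"dr": [0,0,0]}]'

```text
time_s: 12.65
position: [0.6211, 0.1167, 0.2593]
tool_rot: [[0.998, -0.058, -0.003], [-0.058, -0.998, 0.0], [-0.003, 0.0, -1.0]]
ft_force: [0.2, -0.7, -1.2]
grip_width: 0.0645
```

Request:
arm_command --steps '[{"delta_pos": [0,-0.8,-4.3],"dr": [5,-0.3,0]},{"delta_pos": [0,-1.0,-4.4],"dr": [5,-0.3,0]},{"delta_pos": [0,-1.3,-4.4],"dr": [5,-0.3,0]},{"delta_pos": [0,-1.6,-4.5],"dr": [5,-0.3,0]},{"delta_pos": [0,0,-5],"dr": [0,0,0]},{"delta_pos": [0,0,-5],"dr": [0,0,0]},{"delta_pos": [0,0,-3],"dr": [0,0,0]},{"delta_pos": [0,0,-2],"dr": [0,0,0]},{"delta_pos": [0,0,-1],"dr": [0,0,0]},{"delta_pos": [0,0,0],"dr": [0,0,0]},{"delta_pos": [0,0,0],"dr": [0,0,0]}]'

```text
time_s: 13.75
position: [0.6224, 0.1116, 0.2275]
tool_rot: [[0.998, -0.055, 0.021], [-0.059, -0.938, 0.342], [0.001, -0.342, -0.94]]
ft_force: [-0.2, -0.2, -0.8]
grip_width: 0.0646
```

Request:
arm_command --steps '[{"delta_pos": [0,0,-2],"dr": [0,0,0]},{"delta_pos": [0,0,-1],"dr": [0,0,0]},{"delta_pos": [0,0,0],"dr": [0,0,0]},{"delta_pos": [0,0,0],"dr": [0,0,0]}]'

```text
time_s: 14.15
position: [0.6225, 0.1115, 0.2249]
tool_rot: [[0.998, -0.055, 0.022], [-0.059, -0.938, 0.342], [0.001, -0.343, -0.939]]
ft_force: [0.6, 0.1, 4.1]
grip_width: 0.0643
```

Request:
arm_command --steps '[{"delta_pos": [0,0,0],"dr": [0,0,0]},{"delta_pos": [0,0,0],"dr": [0,0,0]},{"delta_pos": [0,0,0],"dr": [0,0,0]},{"delta_pos": [0,0,0],"dr": [0,0,0]},{"delta_pos": [0,0,0],"dr": [0,0,0]},{"delta_pos": [0,0,0],"dr": [0,0,0]},{"delta_pos": [0,-12,33],"dr": [0,0,0]},{"delta_pos": [0,-12,33],"dr": [0,0,0]},{"delta_pos": [0,-7,20],"dr": [0,0,0]},{"delta_pos": [0,0,10],"dr": [-5,0.3,0]},{"delta_pos": [0,0,10],"dr": [-5,0.3,0]},{"delta_pos": [0,0,0],"dr": [-5,0.3,0]},{"delta_pos": [0,0,0],"dr": [-5,0.3,0]},{"delta_pos": [-30,0,0],"dr": [0,0,0]},{"delta_pos": [-30,0,0],"dr": [0,0,0]},{"delta_pos": [-30,0,0],"dr": [0,0,0]},{"delta_pos": [-30,0,0],"dr": [0,0,0]},{"delta_pos": [-30,0,0],"dr": [0,0,0]},{"delta_pos": [0,0,0],"dr": [0,0,0]}]' --grip 1

```text
time_s: 16.05
position: [0.4697, 0.0808, 0.3312]
tool_rot: [[0.998, -0.058, 0.001], [-0.058, -0.998, -0.0], [0.001, -0.0, -1.0]]
ft_force: [0.3, 0.4, 0.5]
grip_width: 0.0853
```

```bash
cat >> h.py <<'E'
def findjug(name,xy,a,z=.085):
    "rim by Hough on the wrist view rectified to z=.085 (1 px = 0.5 mm), handle angle by whiteness score"
    c=env.get_calibration('wrist'); im=env.get_image('wrist'); cv2.imwrite(f'pics/{name}.png',im)
    N=320; g=np.array([[0,0],[N,0],[N,N],[0,N]],'f4')
    def rect(z):
        src=np.array([proj('wrist',(xy[0]+(N/2-q[1])*.0005,xy[1]+(N/2-q[0])*.0005,z),c) for q in g],'f4')
        return cv2.warpPerspective(im,cv2.getPerspectiveTransform(src,g),(N,N))
    r=cv2.cvtColor(rect(z),cv2.COLOR_BGR2GRAY); h=cv2.HoughCircles(cv2.GaussianBlur(r,(5,5),0),cv2.HOUGH_GRADIENT,1,40,param1=120,param2=15,minRadius=61,maxRadius=71)
    if h is None: print('no circle'); return
    for k in h[0][:3]: print('rim',xy[0]+(N/2-k[1])*.0005,xy[1]+(N/2-k[0])*.0005,'r mm',k[2]/2)
    k=h[0][0]; x,y=xy[0]+(N/2-k[1])*.0005,xy[1]+(N/2-k[0])*.0005
    hs=rect(.058).min(axis=2).astype(float); hs=cv2.GaussianBlur(hs,(9,9),0); best=[]
    for t in range(int(a)-60,int(a)+61,2):
        q=np.radians(t); s=[hs[min(N-1,max(0,int(N/2-(x+rr*np.cos(q)-xy[0])/.0005))),min(N-1,max(0,int(N/2-(y+rr*np.sin(q)-xy[1])/.0005)))] for rr in np.linspace(.05,.068,8)]; best.append((np.mean(s),t))
    m=max(best)[0]; print('handle',[t for v,t in best if v>.93*m],round(m))
E
python3 - <<'E'
from h import *
st(); shot('scene','s7'); shot('top','t7'); im=cv2.imread('pics/s7.png'); cv2.imwrite('pics/s7c.png',cv2.resize(im[110:400,210:500],None,fx=2,fy=2,interpolation=cv2.INTER_CUBIC))
E
```

```text
t 16.05 pos [0.4697 0.0808 0.3312] xyaw -3.35 z [ 0.0006 -0.     -1.    ] F [0.3158 0.3816 0.5275] w 0.0853 q [-4.5 11.5 76.3  0.  92.1 -1.2]
```

View pics/s7c.png

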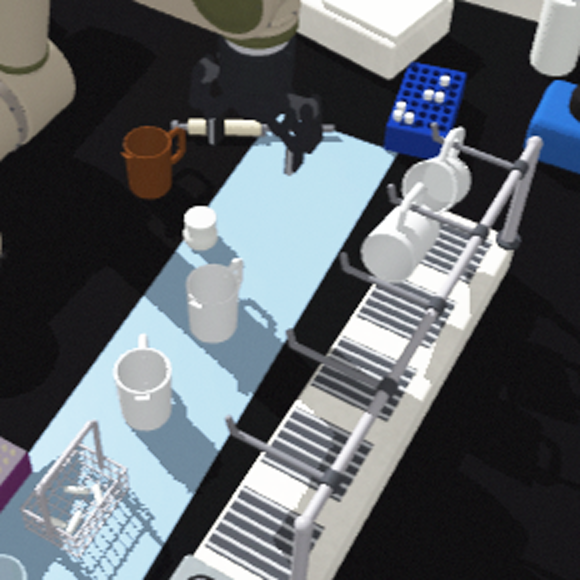

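Jug B hangs on hook1, still swinging a little. Jugs C and D look unmoved. On to C.

Request:
arm_command --steps '[{"delta_pos": [-12,-1.2,-45],"dr": [0,0,0]},{"delta_pos": [-12,-1.2,-45],"dr": [0,0,0]},{"delta_pos": [-12,-1.2,-45],"dr": [0,0,0]},{"delta_pos": [-13,-1.2,-45],"dr": [0,0,0]},{"delta_pos": [0,0,0],"dr": [0,0,0]},{"delta_pos": [0,0,0],"dr": [0,0,0]}]'

```text
time_s: 16.75
position: [0.425, 0.0754, 0.1512]
tool_rot: [[0.998, -0.059, 0.001], [-0.059, -0.998, -0.0], [0.001, -0.0, -1.0]]
ft_force: [0.1, -0.5, 0.3]
grip_width: 0.0853
```

```bash
python3 - <<'E'
from h import *
st(); findjug('w8',(.421,.076),87)
E
```

```text
t 16.75 pos [0.425  0.0754 0.1512] xyaw -3.39 z [ 0.0006 -0.     -1.    ] F [ 0.1453 -0.5215  0.3455] w 0.0853 q [ -5.7  16.8 101.6   0.   61.6  -2.3]
rim 0.41975 0.07425 r mm 32.85
handle [85, 87, 89] 210
```

Request:
arm_command --steps '[{"delta_pos": [-2,-1,-30],"dr": [0,0,0]},{"delta_pos": [0,0,-30],"dr": [0,0,0]},{"delta_pos": [0,0,-29],"dr": [0,0,0]},{"delta_pos": [0,0,0],"dr": [0,0,0]}]'

```text
time_s: 17.2
position: [0.4224, 0.0745, 0.0608]
tool_rot: [[0.998, -0.059, -0.001], [-0.059, -0.998, 0.0], [-0.001, -0.0, -1.0]]
ft_force: [0.0, -0.0, -0.2]
grip_width: 0.0856
```

Request:
arm_command --steps '[{"delta_pos": [0,0,0],"dr": [0,0,0]},{"delta_pos": [0,0,0],"dr": [0,0,0]},{"delta_pos": [0,0,0],"dr": [0,0,0]},{"delta_pos": [0,0,0],"dr": [0,0,0]},{"delta_pos": [0,0,0],"dr": [0,0,0]},{"delta_pos": [0,0,20],"dr": [0,0,0]},{"delta_pos": [0,0,30],"dr": [0,0,0]},{"delta_pos": [0,0,30],"dr": [0,0,0]},{"delta_pos": [0,0,30],"dr": [0,0,0]},{"delta_pos": [0,0,30],"dr": [0,0,0]},{"delta_pos": [0,0,30],"dr": [0,0,0]},{"delta_pos": [0,0,38],"dr": [0,0,0]},{"delta_pos": [0,0,0],"dr": [0,0,0]},{"delta_pos": [0,0,0],"dr": [0,0,0]}]' --grip 0 --squeeze 50

```text
time_s: 18.6
position: [0.4212, 0.0747, 0.2705]
tool_rot: [[0.998, -0.059, 0.003], [-0.059, -0.998, -0.0], [0.003, 0.0, -1.0]]
ft_force: [-0.3, -0.2, -1.7]
grip_width: 0.0646
```

Request:
arm_command --steps '[{"delta_pos": [17.7,-10.5,0],"dr": [0,0,0]},{"delta_pos": [17.7,-10.5,0],"dr": [0,0,0]},{"delta_pos": [17.7,-10.5,0],"dr": [0,0,0]},{"delta_pos": [17.7,-10.5,0],"dr": [0,0,0]},{"delta_pos": [17.7,-10.5,0],"dr": [0,0,0]},{"delta_pos": [17.7,-10.5,0],"dr": [0,0,0]},{"delta_pos": [17.7,-10.5,0],"dr": [0,0,0]},{"delta_pos": [0,0,0],"dr": [0,0,0]},{"delta_pos": [0,0,0],"dr": [0,0,0]}]'

```text
time_s: 19.5
position: [0.5447, 0.0012, 0.2683]
tool_rot: [[0.998, -0.059, -0.002], [-0.059, -0.998, 0.001], [-0.002, -0.0, -1.0]]
ft_force: [-0.2, 0.3, -1.8]
grip_width: 0.0641
```

```bash
python3 - <<'E'
from h import *
st(); shot('wrist','w9'); held('w9')
E
```

```text
t 19.5 pos [0.5447 0.0012 0.2683] xyaw -3.39 z [-0.0023  0.0006 -1.    ] F [-0.1586  0.3203 -1.8141] w 0.0641 q [-12.3  20.7  73.5   0.   85.9  -8.9]
handle dx,dy -3 3 0.28
rim dx,dy 2 -4 0.2
```

Request:
arm_command --steps '[{"delta_pos": [12,-0.8,3],"dr": [0,0,0]},{"delta_pos": [12,-0.8,0],"dr": [0,0,0]},{"delta_pos": [12,-0.8,0],"dr": [0,0,0]},{"delta_pos": [12,-0.8,0],"dr": [0,0,0]},{"delta_pos": [12,-0.8,0],"dr": [0,0,0]},{"delta_pos": [10,-0.6,0],"dr": [0,0,0]},{"delta_pos": [0,0,-10],"dr": [0,0,0]},{"delta_pos": [0,0,0],"dr": [0,0,0]}]'

```text
time_s: 20.35
position: [0.614, -0.003, 0.2604]
tool_rot: [[0.998, -0.058, -0.004], [-0.058, -0.998, 0.001], [-0.004, -0.001, -1.0]]
ft_force: [0.0, -0.1, -0.5]
grip_width: 0.0643
```

Request:
arm_command --steps '[{"delta_pos": [0,-0.8,-4.3],"dr": [5,-0.3,0]},{"delta_pos": [0,-1.0,-4.4],"dr": [5,-0.3,0]},{"delta_pos": [0,-1.3,-4.4],"dr": [5,-0.3,0]},{"delta_pos": [0,-1.6,-4.5],"dr": [5,-0.3,0]},{"delta_pos": [0,0,-5],"dr": [0,0,0]},{"delta_pos": [0,0,-5],"dr": [0,0,0]},{"delta_pos": [0,0,-3],"dr": [0,0,0]},{"delta_pos": [0,0,-2],"dr": [0,0,0]},{"delta_pos": [0,0,-2],"dr": [0,0,0]},{"delta_pos": [0,0,0],"dr": [0,0,0]},{"delta_pos": [0,0,0],"dr": [0,0,0]}]'

```text
time_s: 21.45
position: [0.6153, -0.008, 0.2279]
tool_rot: [[0.998, -0.055, 0.021], [-0.059, -0.938, 0.342], [0.001, -0.342, -0.94]]
ft_force: [-0.1, -0.1, -1.4]
grip_width: 0.0649
```

Request:
arm_command --steps '[{"delta_pos": [0,0,-2],"dr": [0,0,0]},{"delta_pos": [0,0,-1],"dr": [0,0,0]},{"delta_pos": [0,0,0],"dr": [0,0,0]},{"delta_pos": [0,0,0],"dr": [0,0,0]}]'

```text
time_s: 21.85
position: [0.6153, -0.0081, 0.2251]
tool_rot: [[0.998, -0.055, 0.021], [-0.059, -0.938, 0.342], [0.001, -0.343, -0.939]]
ft_force: [-0.2, -0.3, 3.1]
grip_width: 0.0645
```

Request:
arm_command --steps '[{"delta_pos": [0,0,0],"dr": [0,0,0]},{"delta_pos": [0,0,0],"dr": [0,0,0]},{"delta_pos": [0,0,0],"dr": [0,0,0]},{"delta_pos": [0,0,0],"dr": [0,0,0]},{"delta_pos": [0,0,0],"dr": [0,0,0]},{"delta_pos": [0,0,0],"dr": [0,0,0]},{"delta_pos": [0,-12,33],"dr": [0,0,0]},{"delta_pos": [0,-12,33],"dr": [0,0,0]},{"delta_pos": [0,-7,20],"dr": [0,0,0]},{"delta_pos": [0,0,10],"dr": [-5,0.3,0]},{"delta_pos": [0,0,10],"dr": [-5,0.3,0]},{"delta_pos": [0,0,0],"dr": [-5,0.3,0]},{"delta_pos": [0,0,0],"dr": [-5,0.3,0]}]' --grip 1

```text
time_s: 23.15
position: [0.6153, -0.0393, 0.3314]
tool_rot: [[0.998, -0.059, 0.001], [-0.059, -0.998, -0.004], [0.001, 0.004, -1.0]]
ft_force: [-0.4, -1.2, -0.4]
grip_width: 0.0854
```

Request:
arm_command --steps '[{"delta_pos": [-25.7,-4.7,0],"dr": [0,0,4.3]},{"delta_pos": [-25.7,-4.7,0],"dr": [0,0,4.3]},{"delta_pos": [-25.7,-4.7,0],"dr": [0,0,4.3]},{"delta_pos": [-25.7,-4.7,0],"dr": [0,0,4.3]},{"delta_pos": [-25.7,-4.7,-20],"dr": [0,0,4.3]},{"delta_pos": [-25.7,-4.7,-40],"dr": [0,0,4.3]},{"delta_pos": [-25.7,-4.7,-40],"dr": [0,0,4.3]},{"delta_pos": [-25.7,-4.7,-40],"dr": [0,0,4.3]},{"delta_pos": [0,0,-40],"dr": [0,0,0]},{"delta_pos": [0,0,0],"dr": [0,0,0]},{"delta_pos": [0,0,0],"dr": [0,0,0]}]'

```text
time_s: 24.25
position: [0.4104, -0.0771, 0.1517]
tool_rot: [[0.857, 0.515, 0.0], [0.515, -0.857, -0.0], [0.0, 0.0, -1.0]]
ft_force: [0.6, 0.1, -0.4]
grip_width: 0.085
```

```bash
python3 - <<'E'
from h import *
st(); findjug('w10',(.409,-.077),121); im=shot('scene','s10'); w=cv2.imread('pics/w10.png')
a=cv2.resize(im[130:400,210:490],None,fx=1.5,fy=1.5,interpolation=cv2.INTER_CUBIC); w=cv2.resize(w,(380,285)); b=np.zeros((405,800,3),np.uint8); b[:,:420]=a; b[:285,420:]=w; cv2.imwrite('pics/s10c.png',b)
E
```

```text
t 24.25 pos [ 0.4104 -0.0771  0.1517] xyaw 31.01 z [ 0.0004 -0.0001 -1.    ] F [ 0.6336  0.0675 -0.4223] w 0.085 q [-27.   15.5 103.5   0.   60.9 -58. ]
rim 0.40775 -0.07975 r mm 32.95
handle [119, 121, 123] 250
```

View pics/s10c.png

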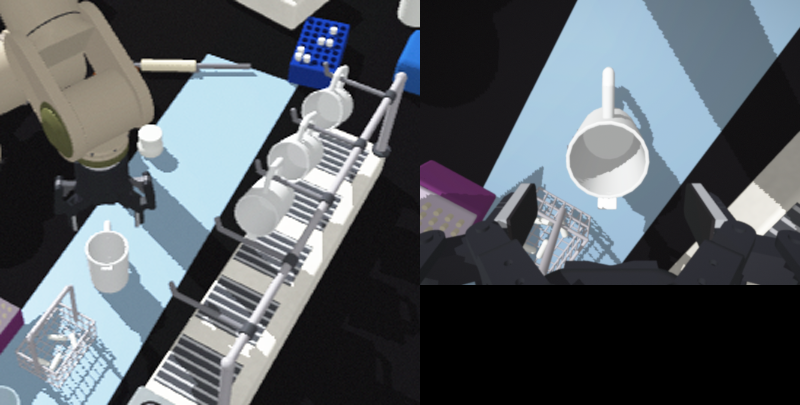

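Three jugs hang. Jug D is at (0.408, -0.080) with its handle at 121°, so I grip it.

Request:
arm_command --steps '[{"delta_pos": [-2,-2.5,-30],"dr": [0,0,0]},{"delta_pos": [0,0,-30],"dr": [0,0,0]},{"delta_pos": [0,0,-29],"dr": [0,0,0]},{"delta_pos": [0,0,0],"dr": [0,0,0]}]'

```text
time_s: 24.75
position: [0.4076, -0.0791, 0.0608]
tool_rot: [[0.857, 0.516, -0.002], [0.516, -0.857, 0.001], [-0.001, -0.002, -1.0]]
ft_force: [-0.2, -0.0, 0.4]
grip_width: 0.0852
```

Request:
arm_command --steps '[{"delta_pos": [0,0,0],"dr": [0,0,0]},{"delta_pos": [0,0,0],"dr": [0,0,0]},{"delta_pos": [0,0,0],"dr": [0,0,0]},{"delta_pos": [0,0,0],"dr": [0,0,0]},{"delta_pos": [0,0,0],"dr": [0,0,0]},{"delta_pos": [0,0,20],"dr": [0,0,0]},{"delta_pos": [0,0,30],"dr": [0,0,0]},{"delta_pos": [0,0,30],"dr": [0,0,0]},{"delta_pos": [0,0,30],"dr": [0,0,0]},{"delta_pos": [0,0,30],"dr": [0,0,0]},{"delta_pos": [0,0,30],"dr": [0,0,0]},{"delta_pos": [0,0,38],"dr": [0,0,0]},{"delta_pos": [0,0,0],"dr": [0,0,0]},{"delta_pos": [0,0,0],"dr": [0,0,0]}]' --grip 0 --squeeze 50

```text
time_s: 26.15
position: [0.4074, -0.0791, 0.2707]
tool_rot: [[0.857, 0.515, 0.002], [0.515, -0.857, -0.001], [0.001, 0.002, -1.0]]
ft_force: [-1.4, -0.8, -1.4]
grip_width: 0.0642
```

Request:
arm_command --steps '[{"delta_pos": [16.25,-4.9,0],"dr": [0,0,-4.31]},{"delta_pos": [16.25,-4.9,0],"dr": [0,0,-4.31]},{"delta_pos": [16.25,-4.9,0],"dr": [0,0,-4.31]},{"delta_pos": [16.25,-4.9,0],"dr": [0,0,-4.31]},{"delta_pos": [16.25,-4.9,0],"dr": [0,0,-4.31]},{"delta_pos": [16.25,-4.9,0],"dr": [0,0,-4.31]},{"delta_pos": [16.25,-4.9,0],"dr": [0,0,-4.31]},{"delta_pos": [16.25,-4.9,0],"dr": [0,0,-4.31]},{"delta_pos": [0,0,0],"dr": [0,0,0]},{"delta_pos": [0,0,0],"dr": [0,0,0]}]'

```text
time_s: 27.15
position: [0.537, -0.1182, 0.2687]
tool_rot: [[0.998, -0.058, -0.002], [-0.058, -0.998, 0.001], [-0.002, -0.001, -1.0]]
ft_force: [-0.0, -0.3, -0.9]
grip_width: 0.0644
```

```bash
python3 - <<'E'
from h import *
st(); shot('wrist','w11'); held('w11'); held('w11','w9'); moved('scene0','s10',BX); shot('scene','s11')
E
```

```text
t 27.15 pos [ 0.537  -0.1182  0.2687] xyaw -3.35 z [-0.0022  0.001  -1.    ] F [-0.0279 -0.3335 -0.9399] w 0.0644 q [-24.8  21.2  72.6  -0.   86.3 -21.4]
handle dx,dy 1 2 0.34
rim dx,dy 0 2 0.17
handle dx,dy 5 -1 0.3
rim dx,dy 0 1 0.3
{'B': 26.3, 'C': 52.9, 'D': 15.0, 'bk': 2.3}
```

Request:
arm_command --steps '[{"delta_pos": [12,-0.8,3],"dr": [0,0,0]},{"delta_pos": [12,-0.8,0],"dr": [0,0,0]},{"delta_pos": [12,-0.8,0],"dr": [0,0,0]},{"delta_pos": [12,-0.8,0],"dr": [0,0,0]},{"delta_pos": [12,-0.8,0],"dr": [0,0,0]},{"delta_pos": [10,-0.6,0],"dr": [0,0,0]},{"delta_pos": [0,0,-10],"dr": [0,0,0]},{"delta_pos": [0,0,0],"dr": [0,0,0]}]'

```text
time_s: 28.05
position: [0.6065, -0.1227, 0.2609]
tool_rot: [[0.998, -0.06, -0.003], [-0.06, -0.998, 0.001], [-0.003, -0.001, -1.0]]
ft_force: [-0.2, 0.2, -1.2]
grip_width: 0.0646
```

Request:
arm_command --steps '[{"delta_pos": [0,-0.8,-4.3],"dr": [5,-0.3,0]},{"delta_pos": [0,-1.0,-4.4],"dr": [5,-0.3,0]},{"delta_pos": [0,-1.3,-4.4],"dr": [5,-0.3,0]},{"delta_pos": [0,-1.6,-4.5],"dr": [5,-0.3,0]},{"delta_pos": [0,0,-5],"dr": [0,0,0]},{"delta_pos": [0,0,-5],"dr": [0,0,0]},{"delta_pos": [0,0,-3],"dr": [0,0,0]},{"delta_pos": [0,0,-2],"dr": [0,0,0]},{"delta_pos": [0,0,-2],"dr": [0,0,0]},{"delta_pos": [0,0,-2],"dr": [0,0,0]},{"delta_pos": [0,0,0],"dr": [0,0,0]},{"delta_pos": [0,0,0],"dr": [0,0,0]}]'

```text
time_s: 29.25
position: [0.6077, -0.1277, 0.2262]
tool_rot: [[0.998, -0.057, 0.021], [-0.06, -0.938, 0.342], [0.0, -0.342, -0.94]]
ft_force: [-0.5, -0.1, -0.6]
grip_width: 0.0642
```

Request:
arm_command --steps '[{"delta_pos": [0,0,-2],"dr": [0,0,0]},{"delta_pos": [0,0,-1],"dr": [0,0,0]},{"delta_pos": [0,0,0],"dr": [0,0,0]},{"delta_pos": [0,0,0],"dr": [0,0,0]}]'

```text
time_s: 29.65
position: [0.6078, -0.1277, 0.2242]
tool_rot: [[0.998, -0.056, 0.022], [-0.06, -0.938, 0.342], [0.002, -0.343, -0.939]]
ft_force: [-0.8, -0.1, 5.9]
grip_width: 0.0642
```

Request:
arm_command --steps '[{"delta_pos": [0,0,0],"dr": [0,0,0]},{"delta_pos": [0,0,0],"dr": [0,0,0]},{"delta_pos": [0,0,0],"dr": [0,0,0]},{"delta_pos": [0,0,0],"dr": [0,0,0]},{"delta_pos": [0,0,0],"dr": [0,0,0]},{"delta_pos": [0,0,0],"dr": [0,0,0]},{"delta_pos": [0,-12,33],"dr": [0,0,0]},{"delta_pos": [0,-12,33],"dr": [0,0,0]},{"delta_pos": [0,-7,20],"dr": [0,0,0]},{"delta_pos": [0,0,10],"dr": [-5,0.3,0]},{"delta_pos": [0,0,10],"dr": [-5,0.3,0]},{"delta_pos": [0,0,0],"dr": [-5,0.3,0]},{"delta_pos": [0,0,0],"dr": [-5,0.3,0]}]' --grip 1

```text
time_s: 30.95
position: [0.6077, -0.1589, 0.3297]
tool_rot: [[0.998, -0.06, 0.001], [-0.06, -0.998, -0.004], [0.001, 0.004, -1.0]]
ft_force: [0.3, 0.3, 0.3]
grip_width: 0.0854
```

Request:
arm_command --steps '[{"delta_pos": [-25,-9,0],"dr": [0,0,0]},{"delta_pos": [-25,-9,0],"dr": [0,0,0]},{"delta_pos": [-25,-9,0],"dr": [0,0,0]},{"delta_pos": [-25,-9,0],"dr": [0,0,0]},{"delta_pos": [-25,-9,-20],"dr": [0,0,0]},{"delta_pos": [-25,-9,-20],"dr": [0,0,0]},{"delta_pos": [-25,-9,-20],"dr": [0,0,0]},{"delta_pos": [-25,-9,0],"dr": [0,0,0]},{"delta_pos": [0,0,0],"dr": [0,0,0]},{"delta_pos": [0,0,0],"dr": [0,0,0]}]'

```text
time_s: 31.95
position: [0.4077, -0.231, 0.2695]
tool_rot: [[0.998, -0.061, 0.001], [-0.061, -0.998, -0.0], [0.001, 0.0, -1.0]]
ft_force: [0.1, 0.6, 0.0]
grip_width: 0.0853
```

```bash
python3 - <<'E'
from h import *
st(); c=env.get_calibration('wrist'); w=env.get_image('wrist'); cv2.imwrite('pics/w12.png',w); im=shot('scene','s12')
np.save('c12.npy',c)
a=cv2.resize(im[130:400,210:490],None,fx=1.15,fy=1.15,interpolation=cv2.INTER_CUBIC); w=cv2.resize(w,None,fx=.75,fy=.75); b=np.zeros((360,802,3),np.uint8); b[:a.shape[0],480:480+a.shape[1]]=a; b[:360,:480]=w; cv2.imwrite('pics/s12c.png',b[:,:800])
E
```

```text
t 31.95 pos [ 0.4077 -0.231   0.2695] xyaw -3.51 z [ 0.0009 -0.0005 -1.    ] F [0.0851 0.5856 0.0137] w 0.0853 q [-44.1  12.8  84.8   0.   82.3 -40.6]
```

View pics/s12c.png

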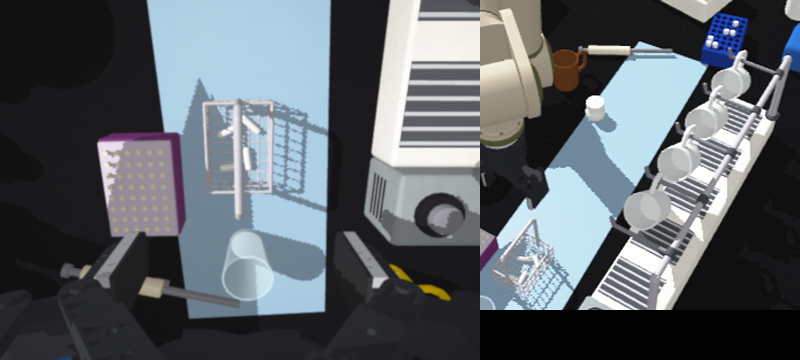

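All four jugs hang. In the wrist view the basket's bar runs from (317,133) to (318,289).

```bash
python3 - <<'E'
from h import *
c=np.load('c12.npy',allow_pickle=True).item()
a=at_z('wrist',317.5,135,.122,c); b=at_z('wrist',318.5,287,.122,c); print(a,b,(a+b)/2,np.degrees(np.arctan2(*(a-b)[:2])),np.linalg.norm(a-b))
for u,v in [(272,137),(363,135),(275,256),(362,256)]: print('rim',at_z('wrist',u,v,.046,c))
E
```

```text
[ 0.4087 -0.1752  0.122 ] [ 0.4031 -0.2764  0.122 ] [ 0.4059 -0.2258  0.122 ] 3.2016238805814323 0.10143226399045382
rim [ 0.3718 -0.1794  0.046 ]
rim [ 0.4436 -0.1822  0.046 ]
rim [ 0.365 -0.279  0.046]
rim [ 0.4396 -0.2835  0.046 ]
```

Request:
arm_command --steps '[{"delta_pos": [-0.5,10,0],"dr": [0,0,0]},{"delta_pos": [0,10,-20],"dr": [0,0,0]},{"delta_pos": [0,10,-30],"dr": [0,0,0]},{"delta_pos": [0,0,-30],"dr": [0,0,0]},{"delta_pos": [0,0,-30],"dr": [0,0,0]},{"delta_pos": [0,0,-25],"dr": [0,0,0]},{"delta_pos": [0,0,-11],"dr": [0,0,0]},{"delta_pos": [0,0,0],"dr": [0,0,0]},{"delta_pos": [0,0,0],"dr": [0,0,0]}]'

```text
time_s: 32.95
position: [0.4076, -0.2004, 0.1236]
tool_rot: [[0.998, -0.059, 0.0], [-0.059, -0.998, -0.0], [0.0, 0.0, -1.0]]
ft_force: [0.4, 0.0, -0.3]
grip_width: 0.0854
```

Request:
arm_command --steps '[{"delta_pos": [0,0,0],"dr": [0,0,0]},{"delta_pos": [0,0,0],"dr": [0,0,0]},{"delta_pos": [0,0,0],"dr": [0,0,0]},{"delta_pos": [0,0,0],"dr": [0,0,0]},{"delta_pos": [0,0,0],"dr": [0,0,0]},{"delta_pos": [0,0,0],"dr": [0,0,0]},{"delta_pos": [0,0,0],"dr": [0,0,0]},{"delta_pos": [0,0,0],"dr": [0,0,0]},{"delta_pos": [0,0,0],"dr": [0,0,0]},{"delta_pos": [0,0,0],"dr": [0,0,0]}]' --grip 0 --squeeze 80

```text
time_s: 33.95
position: [0.4072, -0.2008, 0.1234]
tool_rot: [[0.998, -0.06, 0.0], [-0.06, -0.998, -0.0], [0.0, 0.0, -1.0]]
ft_force: [-0.8, 1.3, 6.6]
grip_width: 0.0052
```

Request:
arm_command --steps '[{"delta_pos": [0,0,10],"dr": [0,0,0]},{"delta_pos": [0,0,10],"dr": [0,0,0]},{"delta_pos": [0,0,10],"dr": [0,0,0]},{"delta_pos": [0,0,0],"dr": [0,0,0]},{"delta_pos": [0,0,0],"dr": [0,0,0]},{"delta_pos": [0,0,0],"dr": [0,0,0]}]'

```text
time_s: 34.55
position: [0.407, -0.2006, 0.1529]
tool_rot: [[0.998, -0.06, -0.0], [-0.06, -0.998, 0.0], [-0.0, -0.0, -1.0]]
ft_force: [-0.0, 0.0, -1.2]
grip_width: 0.0052
```

```bash
python3 - <<'E'
from h import *
st(); w=shot('wrist','w13'); im=shot('scene','s13'); 
a=cv2.resize(im[260:440,170:330],None,fx=2.,fy=2,interpolation=cv2.INTER_CUBIC); w=cv2.resize(w,None,fx=.75,fy=.75); b=np.zeros((360,800,3),np.uint8); b[:a.shape[0],480:480+a.shape[1]]=a; b[:360,:480]=w; cv2.imwrite('pics/s13c.png',b)
E
```

```text
t 34.55 pos [ 0.407  -0.2006  0.1529] xyaw -3.46 z [-0.0005  0.0004 -1.    ] F [-0.0341  0.0207 -1.1582] w 0.0052 q [-41.3  18.7  98.2   0.   63.1 -37.8]
```

View pics/s13c.png

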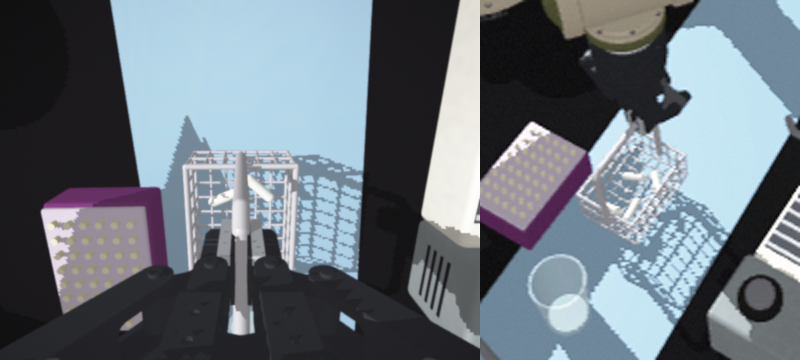

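The basket is gripped about 27 mm off its bar's centre and lifted level. I carry it over hook4.

Request:
arm_command --steps '[{"delta_pos": [0,0,25],"dr": [0,0,0]},{"delta_pos": [0,0,28],"dr": [0,0,0]},{"delta_pos": [0,0,28],"dr": [0,0,0]},{"delta_pos": [0,0,28],"dr": [0,0,0]},{"delta_pos": [0,0,26],"dr": [0,0,0]},{"delta_pos": [15,3.2,0],"dr": [0,0,0]},{"delta_pos": [20,4.0,0],"dr": [0,0,0]},{"delta_pos": [20,4.0,0],"dr": [0,0,0]},{"delta_pos": [20,4.0,0],"dr": [0,0,0]},{"delta_pos": [20,4.0,0],"dr": [0,0,0]},{"delta_pos": [15,2.5,0],"dr": [0,0,0]},{"delta_pos": [15,2.0,0],"dr": [0,0,0]},{"delta_pos": [15,2.0,0],"dr": [0,0,0]},{"delta_pos": [15,2.0,0],"dr": [0,0,0]},{"delta_pos": [15,2.0,0],"dr": [0,0,0]},{"delta_pos": [15,2.0,0],"dr": [0,0,0]},{"delta_pos": [12,0,0],"dr": [0,0,0]},{"delta_pos": [0,0,0],"dr": [0,0,0]},{"delta_pos": [0,0,0],"dr": [0,0,0]}]'

```text
time_s: 36.55
position: [0.6041, -0.1687, 0.2866]
tool_rot: [[0.998, -0.06, -0.002], [-0.06, -0.998, 0.001], [-0.002, -0.001, -1.0]]
ft_force: [-0.8, -0.2, -1.5]
grip_width: 0.005
```

```bash
python3 - <<'E'
from h import *
st(); w=shot('wrist','w14'); im=shot('scene','s14'); 
a=cv2.resize(im[230:440,220:380],None,fx=2.,fy=2,interpolation=cv2.INTER_CUBIC); w=cv2.resize(w,None,fx=.75,fy=.75); b=np.zeros((420,800,3),np.uint8); b[:a.shape[0],480:480+a.shape[1]]=a; b[:360,:480]=w; cv2.imwrite('pics/s14c.png',b)
E
```

```text
t 36.55 pos [ 0.6041 -0.1687  0.2866] xyaw -3.44 z [-0.0021  0.001  -1.    ] F [-0.8297 -0.1595 -1.529 ] w 0.005 q [-26.4  28.9  57.1  -0.   94.1 -23. ]
```

View pics/s14c.png

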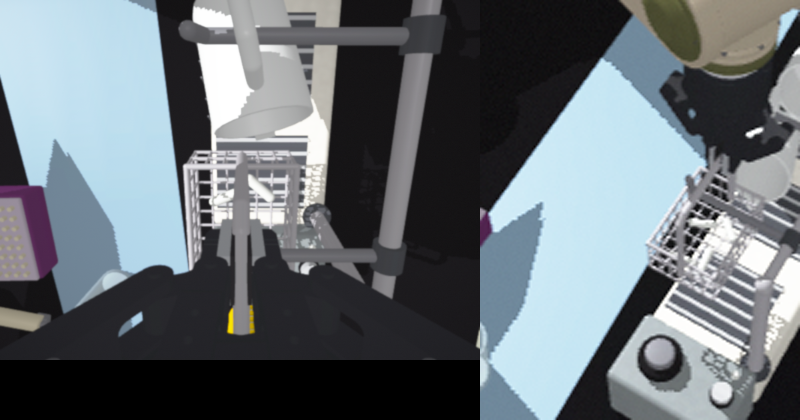

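The rod lies under the bar on the -y side of the fingers, and the basket clears jug D. I lower onto the rod.

Request:
arm_command --steps '[{"delta_pos": [0,0,-8],"dr": [0,0,0]},{"delta_pos": [0,0,-8],"dr": [0,0,0]},{"delta_pos": [0,0,-8],"dr": [0,0,0]},{"delta_pos": [0,0,-6],"dr": [0,0,0]},{"delta_pos": [0,0,-3],"dr": [0,0,0]},{"delta_pos": [0,0,0],"dr": [0,0,0]},{"delta_pos": [0,0,0],"dr": [0,0,0]}]'

```text
time_s: 37.35
position: [0.6042, -0.1691, 0.2554]
tool_rot: [[0.998, -0.06, 0.0], [-0.06, -0.998, -0.0], [0.0, 0.0, -1.0]]
ft_force: [-0.5, 0.4, -0.8]
grip_width: 0.005
```

Request:
arm_command --steps '[{"delta_pos": [0,0,-2],"dr": [0,0,0]},{"delta_pos": [0,0,-2],"dr": [0,0,0]},{"delta_pos": [0,0,0],"dr": [0,0,0]},{"delta_pos": [0,0,0],"dr": [0,0,0]}]'

```text
time_s: 37.75
position: [0.6043, -0.1691, 0.2517]
tool_rot: [[0.998, -0.06, 0.001], [-0.06, -0.998, -0.001], [0.001, 0.0, -1.0]]
ft_force: [0.1, 0.1, 2.9]
grip_width: 0.0052
```

Request:
arm_command --steps '[{"delta_pos": [0,0,0],"dr": [0,0,0]},{"delta_pos": [0,0,0],"dr": [0,0,0]},{"delta_pos": [0,0,0],"dr": [0,0,0]},{"delta_pos": [0,0,0],"dr": [0,0,0]},{"delta_pos": [0,0,0],"dr": [0,0,0]},{"delta_pos": [0,0,0],"dr": [0,0,0]},{"delta_pos": [0,0,0],"dr": [0,0,0]},{"delta_pos": [0,0,20],"dr": [0,0,0]},{"delta_pos": [0,0,30],"dr": [0,0,0]},{"delta_pos": [0,0,30],"dr": [0,0,0]},{"delta_pos": [-15,-10,0],"dr": [0,0,0]},{"delta_pos": [-25,-20,0],"dr": [0,0,0]},{"delta_pos": [-30,-20,0],"dr": [0,0,0]},{"delta_pos": [-30,-20,0],"dr": [0,0,0]},{"delta_pos": [-30,-20,0],"dr": [0,0,0]},{"delta_pos": [-20,-20,0],"dr": [0,0,0]},{"delta_pos": [0,0,0],"dr": [0,0,0]}]' --grip 1

```text
time_s: 39.45
position: [0.4523, -0.2809, 0.3314]
tool_rot: [[0.998, -0.064, -0.0], [-0.064, -0.998, -0.001], [-0.0, 0.001, -1.0]]
ft_force: [0.7, 0.0, -0.7]
grip_width: 0.0852
```

```bash
python3 - <<'E'
from model import *
st(); c=env.get_calibration('wrist'); np.save('c15.npy',c); w=shot('wrist','w15'); im=shot('scene','s15'); t=shot('top','t15')
a=cv2.resize(im[130:440,220:500],None,fx=1.55,fy=1.55,interpolation=cv2.INTER_CUBIC); w=cv2.resize(w,None,fx=.56,fy=.56); b=np.zeros((600,800,3),np.uint8); b[:a.shape[0],:a.shape[1]]=a; b[:w.shape[0],436:436+w.shape[1]]=w
k=cv2.resize(t[140:240,215:455],None,fx=1.5,fy=1.5,interpolation=cv2.INTER_CUBIC); b[300:300+k.shape[0],438:438+k.shape[1]]=k
cv2.imwrite('pics/s15c.png',b)
E
```

```text
t 39.45 pos [ 0.4523 -0.2809  0.3314] xyaw -3.66 z [-0.0002 -0.0007 -1.    ] F [ 0.6794  0.0241 -0.6558] w 0.0852 q [-44.6  17.5  68.   -0.   94.4 -40.9]
```

View pics/s15c.png

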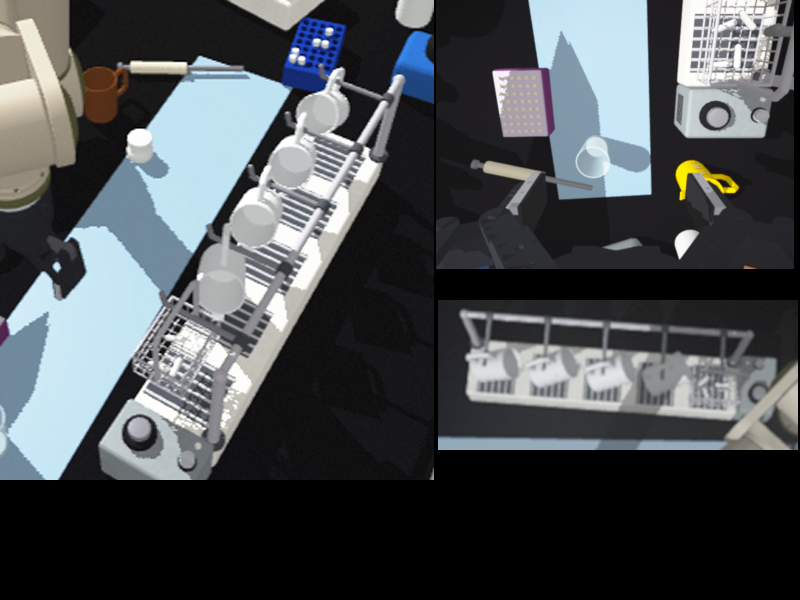

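All four jugs and the basket hang, let go. The button is at wrist pixel (502,209).

```bash
python3 - <<'E'
from h import *
c=np.load('c15.npy',allow_pickle=True).item(); V=np.array(c['view']); print('cam',-V[:3,:3].T@V[:3,3])
u,v=(717-436)/.56,117/.56; print(at_z('wrist',u,v,.108,c))
w=cv2.imread('pics/w15.png'); g=cv2.cvtColor(w,cv2.COLOR_BGR2GRAY)[160:260,450:560]; h=cv2.HoughCircles(g,cv2.HOUGH_GRADIENT,1,30,param1=100,param2=12,minRadius=15,maxRadius=40)
for k in h[0][:3]: print(k[:2]+[450,160],k[2],at_z('wrist',k[0]+450,k[1]+160,.108,c))
E
```

```text
cam [ 0.4569 -0.2078  0.4511]
[ 0.6009 -0.2993  0.108 ]
[499.5 205.5] 26.6 [ 0.5989 -0.2963  0.108 ]
```

Request:
arm_command --steps '[{"delta_pos": [12.5,-1.7,0],"dr": [0,0,7.5]},{"delta_pos": [12.5,-1.7,0],"dr": [0,0,7.5]},{"delta_pos": [12.5,-1.7,0],"dr": [0,0,7.5]},{"delta_pos": [12.5,-1.7,0],"dr": [0,0,7.5]},{"delta_pos": [12.5,-1.7,0],"dr": [0,0,7.5]},{"delta_pos": [12.5,-1.7,0],"dr": [0,0,7.5]},{"delta_pos": [12.5,-1.7,0],"dr": [0,0,7.5]},{"delta_pos": [12.5,-1.7,0],"dr": [0,0,7.5]},{"delta_pos": [12.5,-1.7,0],"dr": [0,0,7.5]},{"delta_pos": [12.5,-1.7,0],"dr": [0,0,7.5]},{"delta_pos": [12.5,-1.7,0],"dr": [0,0,7.5]},{"delta_pos": [12.5,-1.7,0],"dr": [0,0,7.5]},{"delta_pos": [0,0,-40],"dr": [0,0,0]},{"delta_pos": [0,0,-40],"dr": [0,0,0]},{"delta_pos": [0,0,-40],"dr": [0,0,0]},{"delta_pos": [0,0,0],"dr": [0,0,0]},{"delta_pos": [0,0,0],"dr": [0,0,0]}]' --grip 0

```text
time_s: 41.3
position: [0.605, -0.2989, 0.2121]
tool_rot: [[0.059, 0.998, 0.0], [0.998, -0.059, -0.0], [-0.0, 0.0, -1.0]]
ft_force: [-0.0, -0.4, 1.1]
grip_width: -0.0001
```

Request:
arm_command --steps '[{"delta_pos": [-2,-1.5,-25],"dr": [0,0,0]},{"delta_pos": [0,0,-25],"dr": [0,0,0]},{"delta_pos": [0,0,-20],"dr": [0,0,0]},{"delta_pos": [0,0,-7],"dr": [0,0,0]},{"delta_pos": [0,0,0],"dr": [0,0,0]},{"delta_pos": [0,0,0],"dr": [0,0,0]}]'

```text
time_s: 41.9
position: [0.603, -0.3013, 0.1362]
tool_rot: [[0.06, 0.998, 0.003], [0.998, -0.06, -0.002], [-0.002, 0.003, -1.0]]
ft_force: [0.6, 0.3, -0.7]
grip_width: -0.0002
```

Request:
arm_command --steps '[{"delta_pos": [0,0,-3],"dr": [0,0,0]},{"delta_pos": [0,0,-3],"dr": [0,0,0]},{"delta_pos": [0,0,-2],"dr": [0,0,0]},{"delta_pos": [0,0,-2],"dr": [0,0,0]},{"delta_pos": [0,0,0],"dr": [0,0,0]},{"delta_pos": [0,0,0],"dr": [0,0,0]}]'

```text
time_s: 42.5
position: [0.603, -0.3014, 0.1278]
tool_rot: [[0.06, 0.998, 0.004], [0.998, -0.06, -0.003], [-0.003, 0.005, -1.0]]
ft_force: [-1.4, 2.7, 19.9]
grip_width: -0.0002
```

Request:
arm_command --steps '[{"delta_pos": [0,0,2],"dr": [0,0,0]},{"delta_pos": [0,0,0],"dr": [0,0,0]},{"delta_pos": [0,0,0],"dr": [0,0,0]}]'

```text
time_s: 42.8
position: [0.6029, -0.3014, 0.128]
tool_rot: [[0.06, 0.998, 0.003], [0.998, -0.06, -0.002], [-0.002, 0.003, -1.0]]
ft_force: [1.3, 0.1, 10.4]
grip_width: 0.0001
```

Request:
arm_command --steps '[{"delta_pos": [0,0,2],"dr": [0,0,0]},{"delta_pos": [0,0,0],"dr": [0,0,0]},{"delta_pos": [0,0,0],"dr": [0,0,0]}]'

```text
time_s: 43.1
position: [0.6025, -0.3012, 0.1286]
tool_rot: [[0.06, 0.998, 0.001], [0.998, -0.06, -0.001], [-0.001, 0.001, -1.0]]
ft_force: [1.8, -1.0, 4.5]
grip_width: -0.0001
```

Request:
arm_command --steps '[{"delta_pos": [0,0,2],"dr": [0,0,0]},{"delta_pos": [0,0,0],"dr": [0,0,0]},{"delta_pos": [0,0,0],"dr": [0,0,0]}]'

```text
time_s: 43.4
position: [0.6021, -0.301, 0.1301]
tool_rot: [[0.06, 0.998, -0.0], [0.998, -0.06, -0.0], [-0.0, -0.0, -1.0]]
ft_force: [2.6, -1.3, 3.8]
grip_width: 0.0006
```

```bash
python3 - <<'E'
from h import *
st(); print(env.nose_length)
E
```

```text
t 43.4 pos [ 0.6021 -0.301   0.1301] xyaw 86.54 z [-0.     -0.0001 -1.    ] F [ 2.5965 -1.3443  3.7508] w 0.0006 q [ -36.6   39.7   63.    -0.    77.3 -123.2]
0.022
```

Request:
arm_command --steps '[{"delta_pos": [0,0,2],"dr": [0,0,0]},{"delta_pos": [0,0,0],"dr": [0,0,0]},{"delta_pos": [0,0,0],"dr": [0,0,0]}]'

```text
time_s: 43.7
position: [0.6019, -0.3009, 0.1319]
tool_rot: [[0.06, 0.998, -0.001], [0.998, -0.06, 0.0], [0.0, -0.001, -1.0]]
ft_force: [1.0, -0.9, 2.5]
grip_width: 0.0
```

Request:
arm_command --steps '[{"delta_pos": [0,0,2],"dr": [0,0,0]},{"delta_pos": [0,0,0],"dr": [0,0,0]},{"delta_pos": [0,0,0],"dr": [0,0,0]}]'

```text
time_s: 44.0
position: [0.6018, -0.3009, 0.1339]
tool_rot: [[0.06, 0.998, -0.001], [0.998, -0.06, 0.0], [0.0, -0.001, -1.0]]
ft_force: [0.7, -0.3, 1.2]
grip_width: 0.0001
```

Request:
arm_command --steps '[{"delta_pos": [0,0,3],"dr": [0,0,0]},{"delta_pos": [0,0,0],"dr": [0,0,0]},{"delta_pos": [0,0,0],"dr": [0,0,0]}]'

```text
time_s: 44.3
position: [0.6021, -0.3009, 0.137]
tool_rot: [[0.06, 0.998, -0.0], [0.998, -0.06, 0.0], [0.0, -0.0, -1.0]]
ft_force: [0.5, 0.1, -0.2]
grip_width: -0.0001
```

The force profile fits: about 6 mm of spring from 1.2 to 4.5 N, then a hard stop. The button went fully down and is up again. I retreat.

Request:
arm_command --steps '[{"delta_pos": [0,0,40],"dr": [0,0,0]},{"delta_pos": [0,0,40],"dr": [0,0,0]},{"delta_pos": [0,0,40],"dr": [0,0,0]},{"delta_pos": [0,0,40],"dr": [0,0,0]},{"delta_pos": [0,0,35],"dr": [0,0,0]},{"delta_pos": [-30,3.5,0],"dr": [0,0,0]},{"delta_pos": [-30,3.5,0],"dr": [0,0,0]},{"delta_pos": [-30,3.5,0],"dr": [0,0,0]},{"delta_pos": [-30,3.5,0],"dr": [0,0,0]},{"delta_pos": [-30,3.5,0],"dr": [0,0,0]},{"delta_pos": [0,0,0],"dr": [0,0,0]},{"delta_pos": [0,0,0],"dr": [0,0,0]},{"delta_pos": [0,0,0],"dr": [0,0,0]},{"delta_pos": [0,0,0],"dr": [0,0,0]},{"delta_pos": [0,0,0],"dr": [0,0,0]}]'

```text
time_s: 45.8
position: [0.4527, -0.2835, 0.3317]
tool_rot: [[0.06, 0.998, -0.0], [0.998, -0.06, 0.0], [0.0, -0.0, -1.0]]
ft_force: [-0.3, -0.5, 0.6]
grip_width: -0.0001
```

```bash
python3 - <<'E'
from model import *
st(); shot('scene','s16'); shot('top','t16')
A=cv2.imread('pics/s15.png',0); B=cv2.imread('pics/s16.png',0)
for i,y in enumerate(ys):
    u,v=proj('scene',W((-.03,y,.20))).astype(int); r=22; m=8
    ea,eb=[cv2.Canny(k,60,150).astype('f4') for k in (A,B)]
    q=cv2.matchTemplate(eb[v-r-m:v+r+m,u-r-m:u+r+m],ea[v-r:v+r,u-r:u+r],cv2.TM_CCORR_NORMED); _,s,_,l=cv2.minMaxLoc(q)
    print('hook',i,'meandiff',cv2.absdiff(A,B)[v-r:v+r,u-r:u+r].mean().round(1),'shift',l[0]-m,l[1]-m,round(s,2))
E
```

```text
t 45.8 pos [ 0.4527 -0.2835  0.3317] xyaw 86.57 z [-0.0004  0.0005 -1.    ] F [-0.2841 -0.4834  0.6342] w -0.0001 q [ -44.8   17.7   67.7    0.    94.6 -131.3]
hook 0 meandiff 1.3 shift 0 0 0.96
hook 1 meandiff 5.2 shift 0 0 0.83
hook 2 meandiff 23.8 shift 0 0 0.52
hook 3 meandiff 25.5 shift 0 0 0.44
hook 4 meandiff 45.8 shift -5 -7 0.38
```

Regions 2–4 changed between the two pictures. The cause could be swinging, shadow or a knock, so I wait and compare again numerically.

Request:
arm_command --steps '[{"delta_pos": [0,0,0],"dr": [0,0,0]},{"delta_pos": [0,0,0],"dr": [0,0,0]},{"delta_pos": [0,0,0],"dr": [0,0,0]},{"delta_pos": [0,0,0],"dr": [0,0,0]},{"delta_pos": [0,0,0],"dr": [0,0,0]},{"delta_pos": [0,0,0],"dr": [0,0,0]},{"delta_pos": [0,0,0],"dr": [0,0,0]},{"delta_pos": [0,0,0],"dr": [0,0,0]},{"delta_pos": [0,0,0],"dr": [0,0,0]},{"delta_pos": [0,0,0],"dr": [0,0,0]},{"delta_pos": [0,0,0],"dr": [0,0,0]},{"delta_pos": [0,0,0],"dr": [0,0,0]}]'

```text
time_s: 47.1
position: [0.4521, -0.2835, 0.3321]
tool_rot: [[0.06, 0.998, 0.0], [0.998, -0.06, -0.0], [-0.0, 0.0, -1.0]]
ft_force: [0.3, 0.5, 0.0]
grip_width: -0.0001
```

```bash
python3 - <<'E'
from model import *
shot('scene','s17'); t=shot('top','t17')
def cmp(a,b):
    A=cv2.imread(f'pics/{a}.png',0); B=cv2.imread(f'pics/{b}.png',0); o=[]
    for i,y in enumerate(ys):
        u,v=proj('scene',W((-.03,y,.20))).astype(int); r=22
        o.append(float(cv2.absdiff(A,B)[v-r:v+r,u-r:u+r].mean().round(1)))
    print(a,b,o)
cmp('s15','s17'); cmp('s16','s17')
# control: does light on static parts differ too (pod top, base, basket-side bench)?
A,B=cv2.imread('pics/s15.png',0),cv2.imread('pics/s17.png',0)
ch,lab=cv2.threshold(cv2.absdiff(A,B),30,255,cv2.THRESH_BINARY)
n,_,s,c=cv2.connectedComponentsWithStats(cv2.dilate(lab,np.ones((3,3))))
for k in sorted(range(1,n),key=lambda k:-s[k,4])[:12]: print('blob',s[k])
# ascii view of s17 around hooks 3,4
u,v=proj('scene',W((-.03,-.18,.2))).astype(int); print(u,v,[proj('scene',W((-.05,y,.26))).astype(int) for y in (-.12,-.24)])
for nm in ('s15','s17'):
    im=cv2.imread(f'pics/{nm}.png',0)[v-48:v+56,u-50:u+50]; im=cv2.resize(im,(100,52),interpolation=cv2.INTER_AREA)
    print(nm); print('\n'.join(''.join(' .:-=+*#%@'[min(9,p//26)] for p in r) for r in im))
E
```

```text
s15 s17 [1.3, 5.3, 23.8, 25.5, 45.7]
s16 s17 [1.2, 1.0, 1.0, 1.0, 0.9]
blob [ 304  218  102  196 6346]
blob [ 174  141   98  111 2174]
blob [ 236  282   41   43 1081]
blob [162 147  26 105 724]
blob [197 249  39  23 426]
blob [158  50  54  21 397]
blob [125  33  22  52 364]
blob [205 287  25  26 332]
blob [205   7  14  39 189]
blob [225  70  28  11 159]
blob [394 323  13  22 158]
blob [151  70   8  24 121]
348 316 [array([355, 273]), array([325, 316])]
s15
+++++++++++++++++++++++**#%%%%%%%%%%%%%%%%%%%%%%%%%%%%%%%%%%%+.       :*#*******###################*
++++++++++++++++++++++++++#%%%%%%%%%%%%%%%%%%%%%%%%%%%%%%%%#=.       .+#*********###################
+++++++++++++++++++++++++++*#%%%%%%%%%%%%%%%%%%%%%%%%%%%%%#-.      ..:+#***********#################
+++++++++++++++++++++++++++++*#%%%%%%%%%%%%%%%%%%%%%%%#*+=-      .-+******************#########****#
+++++++++++++++++++++++++++++++#%%%%%%%%%%%%%%%%%%%%%%#=---.     :+****#****************************
++++++++++++++++++++++++++++++++*##%%%%%%%%%%%%%%%%%%%#+---:.    -+********************************#
+++++++++++++++++++++++++++++++++
[... 9163 characters left out ...]
%%%%%%*:   :**+=--==...:-:=@@%*==%@%+++*%@%#%%%##*++#@@@@@@@@@@@@@@%+*#**+++==-=++*#############***
%%%%%%+.     *%#=: =+.   -#@%+#%@%%%%+++++=*##%%*++++*@@@@@@@@@@@@@#++#%*++*####*+*#############***+
%%%%#=.      -**+=:==---+##++==+*+***++==--+*==*##++++%@@@@@@@@@@@#+++**++*#####################**+.
%%%#-.       .+#++-:++.=@@###+==**-=+++*%%****++++=++++*##@@@@@@@*++++++#%%###################***=. 
%%*-          +%#+- :-*@%==+#@@%@@@#+++#%**#%%+=--#%=++*%%%#%%%%+++++++%@@@%%################***=.  
%*:           :+*+=:-*#%%%#@@@@@%%#*+++*#+==+***+++++++===+##++++++++*@@@@@@@%##############***=.   
+.            .+#*=+%@@@%####*****++++++++++***++*#%#++=---=+++++++++#@@@@@@@@@%###########**+:
```

Everything is still now (s16 vs s17 differ only by noise), but the basket has yawed on its hook since s15. I check that its bar still rests on hook4 by fitting the bar to both cameras.

```bash
python3 - <<'E'
from model import *
from scipy.optimize import minimize
S17=cv2.imread('pics/s17.png',0).astype('f4'); T17=cv2.imread('pics/t17.png',0).astype('f4')
cs,ct=env.get_calibration('scene'),env.get_calibration('top')
def world(lx,ly,z,ps,yb,zb=0):
    w=W((lx,ly,0)); a=S[2]+ps; return np.array([w[0]-np.sin(a)*yb,w[1]+np.cos(a)*yb,z+zb])
def edge(im): g=cv2.GaussianBlur(im,(3,3),0); return cv2.GaussianBlur(np.hypot(cv2.Sobel(g,5,1,0),cv2.Sobel(g,5,0,1)),(3,3),0)
E={'scene':edge(S17),'top':edge(T17)}
def score(lx,ly,z,ps):
    s=0
    for n,c in (('scene',cs),('top',ct)):
        P=np.array([proj(n,world(lx,ly,z,ps,t),c) for t in np.linspace(-.04,.04,17)]); d=P[-1]-P[0]; nrm=np.array([-d[1],d[0]])/np.hypot(*d); o=1.7 if n=='scene' else 1.3
        v=[cv2.remap(E[n],(P+k*o*nrm)[:,0].astype('f4')[None],(P+k*o*nrm)[:,1].astype('f4')[None],1).mean() for k in (-1,1)]
        s+=sum(v)/E[n].std()
    return s
# reference: sanity on s15/t15 orientation via same search is skipped; grid on s17
R=[(score(lx,ly,z,np.radians(p)),lx,ly,z,p) for lx in np.arange(-.05,.021,.005) for ly in np.arange(-.29,-.18,.006) for z in (.17,.20,.23,.248,.26) for p in range(-90,90,6)]
R.sort(reverse=True)
for r in R[:8]: print(np.round(r,3))
print('bar ends if on rod at lx -.03',{p:[proj('scene',world(-.03,-.245,.248,np.radians(p),t),cs).round() for t in (-.046,.046)] for p in (0,30,40,50)})
u0,v0=360,150; im=cv2.resize(cv2.imread('pics/t17.png',0)[v0:v0+75,u0:u0+85],(170,75),interpolation=cv2.INTER_LINEAR)
print('hook3,4 tips top',[proj('top',W((-.05,y,.262)),ct).round() for y in (-.12,-.24)])
print('\n'.join(''.join(' .:-=+*#%@'[min(9,p//26)] for p in r) for r in im))
E
```

```text
[ 11.509  -0.045  -0.29    0.2   -18.   ]
[ 11.228  -0.045  -0.284   0.2   -18.   ]
[ 11.18   -0.05   -0.284   0.2   -12.   ]
[ 11.124  -0.045  -0.284   0.2   -24.   ]
[ 11.059  -0.05   -0.278   0.2   -12.   ]
[11.052 -0.035 -0.284  0.17   0.   ]
[10.953 -0.035 -0.278  0.17   0.   ]
[10.917 -0.05  -0.284  0.2   -6.   ]
bar ends if on rod at lx -.03 {0: [array([321., 345.]), array([345., 309.])], 30: [array([333., 348.]), array([333., 307.])], 40: [array([338., 348.]), array([329., 307.])], 50: [array([342., 347.]), array([325., 308.])]}
hook3,4 tips top [array([364., 191.]), array([405., 194.])]
..........................................................................................................................................................................
..........................................................................................................................................................................
...........................................................................................................................................................
[... 11627 characters left out ...]
::.........:::::
..................................................................::::.......................................:::-==+**###########***********+++==---::::::::..........::::
.............................................................................................................:--=+**###############************++==--::::::::.........::::
...........................................................................................................:--=+**################***************++==--::::::...........::
........................................................................................................::--=+**#################******************++=--:::::...........::
```

```bash
cat > fitjug.py <<'E'
from model import *
from scipy.optimize import minimize, differential_evolution
from scipy.spatial.transform import Rotation as Ro
c=env.get_calibration('scene'); ct=env.get_calibration('top')
def load(k): 
    o={}
    for n,f in (('scene','s'),('top','t')):
        e=cv2.Canny(cv2.imread(f'pics/{f}{k}.png',0),50,130); o[n]=np.minimum(cv2.distanceTransform(255-e,cv2.DIST_L2,5),6)
    return o
t=np.linspace(0,2*np.pi,40,endpoint=False)
ring=lambda r,z:np.c_[r*np.cos(t),r*np.sin(t),0*t+z]
def dloop(o): # outline of D in y-z plane
    y,z0,z1=67+o,16-o,68+o; return np.array([[0,a,b] for a,b in [(34,z0),(45,z0),(55,z0+2),(62,z0+8),(y,z0+16),(y,42),(y,z1-16),(62,z1-8),(55,z1-2),(45,z1),(34,z1)]])/1000
rim,foot=ring(.0335,.085),ring(.030,0); H=np.r_[dloop(4.5),dloop(-4.5)]
eye=np.array([0,.0475,.042])
def P(n,p):
    cc=c if n=='scene' else ct; V=np.array(cc['view']); q=p@V[:3,:3].T+V[:3,3]; return np.c_[cc['cx']-cc['fx']*q[:,0]/q[:,2],cc['cy']+cc['fy']*q[:,1]/q[:,2]]
def cost(x,D,full=False):
    R=Ro.from_euler('z',S[2]+x[4])*Ro.from_euler('x',x[3]); e=W(x[:3]); s=0
    for n,w in (('scene',1.),('top',.5)):
        for pts,k in ((rim,1.),(foot,.4),(H,1.)):
            q=P(n,R.apply(pts-eye)+e).astype('f4'); s+=w*k*cv2.remap(D[n],q[:,0][None],q[:,1][None],1).mean()
    return s
E
python3 - <<'E'
from fitjug import *
for k in ('15','17'):
    D=load(k)
    for i,y in enumerate(ys[:4]):
        if k=='15' and i<2: continue
        b=[(-.05,.03),(y-.06,y+.06),(.11,.26),(.3,2.4),(-1.2,1.2)]
        r=differential_evolution(cost,b,args=(D,),seed=1,maxiter=120,popsize=20,tol=1e-6)
        x=r.x; print(k,'jug',i,'cost',round(r.fun,2),'eye-local rel hook',np.round(x[:2]-[-.015,y],3),'z',x[2].round(3),'tilt,yaw',np.degrees(x[3:]).round(),'dist',np.linalg.norm(x[:3]-[-.015,y,.24]).round(3))
E
```

```text
15 jug 2 cost 2.21 eye-local rel hook [0.007 0.025] z 0.11 tilt,yaw [126.  11.] dist 0.132
15 jug 3 cost 2.45 eye-local rel hook [-0.027 -0.04 ] z 0.149 tilt,yaw [35. 27.] dist 0.103
17 jug 0 cost 2.61 eye-local rel hook [ 0.007 -0.031] z 0.197 tilt,yaw [124.  32.] dist 0.053
17 jug 1 cost 2.35 eye-local rel hook [ 0.029 -0.043] z 0.193 tilt,yaw [117.  -3.] dist 0.069
17 jug 2 cost 2.39 eye-local rel hook [0.003 0.019] z 0.195 tilt,yaw [92. 45.] dist 0.049
17 jug 3 cost 2.09 eye-local rel hook [-0.027 -0.058] z 0.118 tilt,yaw [78. 18.] dist 0.137
```

The fit is not discriminating even for jug A, which I know is hung. I'll get a better viewpoint for the numeric check: the wrist camera facing the hooks from the front, kept well clear of them.

Request:
arm_command --steps '[{"delta_pos": [-6.5,26.6,1],"dr": [0,0,0]},{"delta_pos": [-6.5,26.6,1],"dr": [0,0,0]},{"delta_pos": [-6.5,26.6,1],"dr": [0,0,0]},{"delta_pos": [-6.5,26.6,1],"dr": [0,0,0]},{"delta_pos": [-6.5,26.6,1],"dr": [0,0,0]},{"delta_pos": [-6.5,26.6,1],"dr": [0,0,0]},{"delta_pos": [-6.5,26.6,1],"dr": [0,0,0]},{"delta_pos": [-6.5,26.6,1],"dr": [0,0,0]},{"delta_pos": [0,0,0],"dr": [0,-8,0]},{"delta_pos": [0,0,0],"dr": [0,-8,0]},{"delta_pos": [0,0,0],"dr": [0,-8,0]},{"delta_pos": [0,0,0],"dr": [0,-8,0]},{"delta_pos": [0,0,0],"dr": [0,-8,0]},{"delta_pos": [0,0,0],"dr": [0,-8,0]},{"delta_pos": [0,0,0],"dr": [0,0,0]},{"delta_pos": [0,0,0],"dr": [0,0,0]}]'

```text
time_s: 48.8
position: [0.4, -0.0712, 0.3404]
tool_rot: [[0.042, 0.67, 0.741], [0.998, -0.061, -0.001], [0.044, 0.74, -0.672]]
ft_force: [0.6, -0.4, 0.1]
grip_width: 0.0002
```

```bash
python3 - <<'E'
from model import *
st(); c=env.get_calibration('wrist'); np.save('c18.npy',c); V=np.array(c['view']); print('cam',-V[:3,:3].T@V[:3,3],'look',-V[2,:3])
im=shot('wrist','w18'); im=cv2.cvtColor(im,cv2.COLOR_BGR2GRAY)
for i,y in enumerate(ys): print(i,'tip',proj('wrist',W((-.05,y,.262)),c).round(),'rod',proj('wrist',W((-.015,y,.24)),c).round(),'hung bottom',proj('wrist',W((-.03,y,.149)),c).round())
E
```

```text
t 48.8 pos [ 0.4    -0.0712  0.3404] xyaw 87.59 z [ 0.741  -0.0013 -0.6715] F [ 0.5533 -0.4039  0.0883] w 0.0002 q [ -47.3  -13.7  112.1   42.6   53.3 -151.3]
cam [ 0.2606 -0.0678  0.3655] look [ 0.9038 -0.0178 -0.4277]
0 tip [755. 278.] rod [708. 268.] hung bottom [681. 177.]
1 tip [617. 283.] rod [584. 273.] hung bottom [564. 180.]
2 tip [474. 288.] rod [456. 277.] hung bottom [444. 184.]
3 tip [328. 293.] rod [325. 282.] hung bottom [321. 187.]
4 tip [177. 299.] rod [191. 286.] hung bottom [195. 190.]
```

```bash
python3 - <<'E'
import cv2,numpy as np
im=cv2.rotate(cv2.imread('pics/w18.png',0),cv2.ROTATE_180) # flipped: col'=639-c,row'=479-r
u0,u1,v0,v1=60,570,165,375
r=cv2.resize(im[v0:v1,u0:u1],((u1-u0)//3,(v1-v0)//6),interpolation=cv2.INTER_AREA)
for n,(u,v) in dict(tip1=(617,283),tip2=(474,288),rod2=(456,277),bot2=(444,184),tip3=(328,293),rod3=(325,282),bot3=(321,187),tip4=(177,299),rod4=(191,286),bot4=(195,190)).items(): print(n,(639-u-u0)//3,(479-v-v0)//6,end='; ')
print()
for i,row in enumerate(r): print('%2d '%i+''.join(' .:-=+*#%@'[min(9,p//26)] for p in row))
E
```

```text
tip1 -13 5; tip2 35 4; rod2 41 6; bot2 45 21; tip3 83 3; rod3 84 5; bot3 86 21; tip4 134 2; rod4 129 4; bot4 128 20; 
 0 %%%%%%%%%%%%%@@@@@@@@@@@@@@@@@@@@@@@@@@@@@@@@@@@@@@@@@@%@@@@%%@@@@@@@@@@%-.   .:----:  .-----.   .:*%%%%%%%%%%%%%%%######*-----=###########*###*%@@@@@@@@@@@@@@@@@@@@@@@@%
 1 %%%%%%%%%%%%%%%@@@@@@@@@@@@@@@@@@@@@@%%%%%%%%#+====*%%%%%%%%%%%%%%%%%%%%##*=====----:  .-----==--+############************---=--+**+*++++++++*++%@@@@@@@@@@@@@@@@@@@@@@@%%
 2 %%######+-----+##############################*-----##############**************+----:  .----=***************#############*======*%%%%%%%%%++**+*%%@@@@@@@@@@@@@@@@@@@%@@@@
 3 ********=--::-+******************************=--:::=*############%%%%%%%%%%%%%%%+===-::-====#@@%%%%@%%%%%%%%%%%%%@@%%%%%@@@@@%*==+#%%%++*#++**++**%@@@@@@@@@@@@@@@%@@%%%%%
 4 *###*+--:-=====*%%%%%%%%%%%%%@@@@@@%%%%%@@@#+--*%%%%@@@@@@@@@@@@@@@@@@@@@@@@@@%%%%%#++*@%%%%%%%%%%%%%%%%%%%%%%%%%%%@%%%%%%@@@@%#==+**+===+++++++==*%@@@@@@@@@@@@@@@@@@@%%%
 5 %#*=-:-+#%%%%%%@@@@@@@@@@@@@@@@@@@#+=+%@@%%+-+%@@@@@@@@@@@@@@@@@@@@@@@@@@@@%%%%%%%#*=-=#%%%#%%%%%%%%%%%%%%%%%
[... 4407 characters left out ...]
--==
31 ####++-:-+-:-==::=+-:-+=::=+=##########++-::=-..:-:..-:..:-:..---==========:-:..:-...-:..:-:..:-...---==========-:-...--...-:..:-::.:-:..:--======-:::::::::::::::-=======
32 ##*+=::==-:-+-:-+=::=+-:-+==####%%####++-::+=:.:-:..:-...-:..:-:===========:-:..:-...-:...-:..:-...:-:===========:-:..:-:..:-:..:-:..:-:..:--======-::::::--------=+++++++
33 *+=-:-+-::==::-+-::=+::-+=+####%%####++-::=+:..-:..:-:..:-...-:-==========-:-...--...-:...-:..:-:..:-:===========-:-...:-...:-...:-...:-...:--======-:::::------==++++++++
34 +-:-==::-+-::=+-:-+=::-+=+##########++-::==:..--...-:..:-:..:-:===========--:...-:...-:...-:..:-:..:-:============:-:..:-:...-:...--...--...:--======-:::----==+++++++++++
```

The front view puts all the checked items at hanging height. Jugs C and D end about where a hung jug should (0.15 m level), with D's loop at hook3's tip. The basket's bar sits at hook4's rod with its rim near 0.17 m. Nothing has moved since the last picture, and the gripper is clear, so I hand in.

```bash
python3 - <<'E'
from h import *
shot('scene','s19'); A=cv2.imread('pics/s17.png',0); B=cv2.imread('pics/s19.png',0); print(cv2.absdiff(A,B)[200:400,300:440].mean())
st(); print(env.close_job())
E
```

```text
14.250178571428572
t 48.9 pos [ 0.4007 -0.071   0.3409] xyaw 87.71 z [ 0.7419 -0.0002 -0.6705] F [ 0.4901  0.5047 -0.0128] w -0.0 q [ -47.2  -13.6  112.    42.7   53.3 -151.4]
the job is handed in; nothing more can be done
None
```

I hung the four white jugs on hook0 to hook3 and the basket on hook4, and let go of all of them. Then I pressed the start button and handed the job in at about 49 s. No verdict came back.

**Button:** the force rose from about 1.2 to 4.5 N over roughly 6 mm and then hit a hard stop, so it went fully down. It had sprung back before I pulled away.

**Hanging:** the last picture I viewed, before the press, showed all five hanging. After that I had used my 16 views and could only check by numbers:
- **Change during the press:** hooks 2 to 4 looked different afterwards, and the basket had turned about 40° on its hook. I don't know whether that was a knock, a swing or contact.
- **Stillness:** two pictures 1.3 s apart showed nothing moving at any hook.
- **Height:** a front view with the wrist camera, read as character art, put the jugs on hook2 and hook3 and the basket at hanging height.
- **Checks that did not settle it:** my model fits of the jugs and the basket bar gave no usable answer. The final whole-area picture difference was 14, but the arm and its shadow had moved in between, so it proves little.

The robot was clear of everything at hand-in, with the wrist force near zero. I did not touch the brown or yellow look-alikes, the beaker or the other bench things.

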